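# Draw the last tube adapter out of the centrifuge rotor with the hook tool

### The job

Take the hook tool from its stand, reach it down in line with the slanting bore of the rotor, hook the wire bail of the tube adapter left in there and draw the adapter out. Carry it on the hook to the rack and lower it, without dropping it or touching it with the fingers, upright and fully home into either free socket. Then unhook and hang the tool back in its stand. Do not disturb the other adapters or the bottles.

Things in the scene. Friction and masses are not known exactly. Their poses are not given: they have to be found in the camera images.
- rotor: Heavy fixed aluminium centrifuge rotor, 322 mm wide, 157 mm high; origin on its axis at the bench, z up. Four slanting bores 90 degrees apart open in its dished top (rim 157 mm high at 82 mm radius; hub spindle 16 mm thick up to 143 mm). Its +x side holds the one occupied bore, always the one of the four that lies farthest to the robot's left (turned 0.9 to 1.75 rad from world +x towards +y).
- bore_mouth (a point): Centre of the occupied bore's mouth, 53 mm from the rotor's axis, 135 mm above the bench. z: bore axis, up out of the mouth, 35 degrees from vertical, leaning in over the rotor's middle; x: away from the rotor's axis and 35 degrees upward; y level. The bore is round, 58 mm wide, 132 mm deep, flat-bottomed; its mouth is square to z.
- adapter: Tube adapter to draw out: grey plastic cylinder 54 mm wide, 62 mm tall, bottom edge bevelled 5 mm, four dark tube holes in its top and a wire arch (bail) over it, 0.13 to 0.25 kg. Origin: centre of its underside, z up through the bail. It starts on the bore's floor, z along the bore, x away from the rotor's axis, leaning on the bore side nearest that axis (2 mm off the bore's axis).
- adapter_mid (a point): Centre of that adapter's body, 31 mm above its underside; axes as the adapter's.
- adapter_bail (a point): Wire centre at the peak of the adapter's bail, 94 mm above its underside. The bail is a fixed stiff arch of 4 mm steel wire in the adapter's y-z plane (x = 0), legs 44 mm apart, peak in the middle, 30 mm free between its peak and the adapter's top. At the start its top lies 36 mm below the bore's mouth.
- hook_tool: Hook tool, 209 mm long, 0.13 to 0.2 kg, hanging upright in its stand. Origin on its axis at the underside of its 34 mm square, 6 mm thick steel collar. Up from the collar: grey handle 30 mm (x) by 24 mm (y), 80 mm long. Down from it: straight steel shaft 5.6 mm thick on the axis, ending in a J-shaped hook in the tool's x-z plane, tip to +x, lowest point 123 mm below the origin.
- tool_grip (a point): Middle of the tool's handle, 46 mm above the collar's underside; axes as the tool's.
- tool_saddle (a point): Inside bottom of the hook, where a hooked wire hangs: 5.5 mm to +x of the shaft's axis, 163.2 mm below the handle's middle; axes as the tool's. The gap between shaft and tip is 5.4 mm wide; the tip ends 10.5 mm above this point and reaches 8.3 mm to its +x; the hook's outside bottom is 5.6 mm below it.
- stand_seat (a point): Seat of the fixed steel tool stand, 140 mm above the bench: the tool hangs with its collar's underside centred here, its x along the stand's x. Two prongs along x leave a 14 mm slot between them, open to -x; the hook passes straight up or down through it with its plane along the slot. The collar sits between 4 mm lips (21 mm to -x) and the post (30 mm to +x, 3 mm higher).
- rack: Fixed white plastic block, 150 x 150 mm, 40 mm high; origin under its centre, z up. Four round sockets in a square, 61 mm wide, 34 mm deep, 71 mm apart. The two on its +x side already hold adapters of the same kind, the two on its -x side are free. Rack and stand are on opposite sides of the rotor, either way round.
- free_socket0 (a point): Centre of the floor of one free socket, 6 mm above the bench; axes as the rack's.
- free_socket1 (a point): Centre of the floor of the other free socket, 71 mm further along the rack's -y. The adapter may go into either.
- adapter_b_mid (a point): Centre of the body of one of the two adapters already in the rack; not to be disturbed.
- adapter_c_mid (a point): Centre of the body of the other adapter already in the rack; not to be disturbed.
- bottle_a: Bystander: clear plastic bottle with a white cap, 54 mm wide, 124 mm high, standing; origin under it.
- bottle_b: Bystander: another such bottle.
Mind the look-alikes: they are no part of the job. Of the things that look like the hook_tool, the larger one is meant.

How it is judged:
By the outcome, as a careful person would: the job done as asked, in the order asked, and still so for the second after the job is handed in, with the robot touching nothing.
It also fails if it takes over 72 s, if anything falls off the work surface, if the arm or the gripper's body presses on something with over 40 N, if the wrist force passes 120 N, or if a joint passes its speed limit or range.

### The arm

A 7-joint arm with a two-finger parallel gripper is mounted at the origin on the work surface. World frame = base frame: x ahead of the robot, y to its left, z up, the work surface at z = 0. Lengths are in m, angles in rad, forces in N, time in s.
With the tool pointing down it reaches from about 0.425 to 0.95 m from the base axis. Payload 4.7 kg.
Tool frame: the origin (TCP) lies midway between the tips of the shut fingers; the grasp point (between the pads) lies 19 mm behind it; z points along the fingers, y is the direction in which the jaws open and shut (so a half turn about z gives the same grasp; the last joint's range is limited). The gripper opens to 87 mm and grips with 3 to 60 N. Pads are 19 mm wide; open, the fingers measure 117 mm over their backs; the gripper's body (75 mm by 190 mm) begins 51 mm behind the grasp point.
Start: joints at [1.16, 0.469, -0.049, 1.532, 0.024, 1.141, -0.082], TCP at [0.252, -0.626, 0.223] pointing down, gripper open.
Joint ranges: [-2.59, 2.59], [-0.33, 1.99], [-1.39, 1.29], [0.1, 2.45], [-1.04, 4.18], [0.21, 1.99], [-2.66, 2.66]. Speed limits (rad/s): [2.57, 2.57, 3.14, 3.14, 3.14, 3.14, 3.14].

### API

Orientations are given as a unit quaternion [x, y, z, w].
In Python, from bench import arm gives the robot as it stands.
- The arm moves only by the shell command python3 -m crank 'ROWS' [OPENING] [FORCE]. ROWS is a JSON object of lists of equal length, an entry for each row: "linear": the shift along the tool's x, y, z in mm, a list of three; "rotation": the turn, a rotation vector about the tool's x, y, z in rad, a list of three. In form: {"linear": [[dx, dy, dz], ...], "rotation": [[ax, ay, az], ...]}. A call has 1 to 12 rows; each row is the pose to reach, as a shift and turn from the pose commanded when the call began, along the tool's axes at that moment; what a row does not reach only later rows make up. A row lasts 1/8 s, in which the tool goes at most 62.5 mm and 10.7 degrees, less where a joint would pass 70% of its speed; a pose out of reach is approached as far as the arm can. A call with a gripper value outside its range is refused whole. OPENING is the opening, from 0 (shut) to 1 (fully open), set as the call begins (- or left out, the last holds). The fingers move at their own pace and stop on an object; FORCE is the grip in N (left out, the last holds). Time passes only in rows, so rows that repeat a pose let the fingers close. It gives the time, the measured TCP pose, the force and the opening at its end, in the units of the state.
- arm.get_state(): the state, without advancing time (a new reading comes with each control period).
- arm.capture(name): name is "side" or "top" or "wrist"; returns a dict with "color" (400x640x3 uint8, red, green, blue), "fovy" (degrees; the focal length in pixels is half the picture's height over the tangent of half this angle, whatever the lens; pixels are square), "cx", "cy" (the principal point, pixels), "T" (4x4, takes a point from camera to world coordinates). Camera axes: x right, y down, z forward; pixel columns grow to the right and rows downward; lengths in m; the calibration is good to about 2 mm. The wrist camera is an equidistant fisheye: a pixel r from the principal point sees the ray r / f radians off the axis. A picture is of the moment at which its call begins. There is no depth.
- arm.job_done(): hands the job in, once; it reports no verdict.
The state is a dict: "time": time; "q": joint angles; "joint_vel": joint speeds; "tau": joint torques, N m; "ee_pos": TCP position; "eef_rot": TCP orientation; "ft_force": force on the tool from outside, world axes, zero at the start; "ft_torque": the same for the moment, N m; "width": finger opening in m.
Only numpy, scipy, OpenCV 4.12 (cv2) and the standard library are available. Lean on these libraries where they do the work, as an engineer would, in place of code of your own. Each camera call takes 0.05 s, during which the arm holds its last target.

## Working session

There is one attempt and no reset: what is moved stays moved. The work goes in short steps, Python scripts to look and compute and a shell command to move; the robot and the scene stay as the last step left them, time stands still between calls to the robot, and variables do not carry over. Pictures are saved under pics/ and viewed, and the job is handed in when it is done.

```bash
ls; mkdir -p pics; python3 - <<'E'
from bench import arm
import cv2,numpy as np
print(arm.get_state())
for n in ["side","top","wrist"]:
    d=arm.capture(n)
    cv2.imwrite(f"pics/{n}0.png",d["color"][:,:,::-1])
    print(n,d["fovy"],d["cx"],d["cy"],np.round(d["T"],4).tolist())
E
```

```text
pics
{'time': 0.0, 'q': array([ 1.16009703,  0.46946668, -0.04858233,  1.53370995,  0.02410919,
        1.14095183, -0.08228343]), 'joint_vel': array([ 2.12456552e-03,  1.24972491e-05,  1.93959239e-04, -8.70657210e-04,
       -9.35806160e-04, -2.01670052e-04,  7.33304605e-04]), 'tau': array([-3.40101315e-04, -5.07974124e+01, -8.12158431e-02, -2.36152107e+01,
       -6.15107710e-02,  3.76837444e-02,  1.43829270e-04]), 'ee_pos': array([ 0.25127726, -0.62584418,  0.22147558]), 'eef_rot': array([ 9.81829561e-01,  1.89762382e-01, -2.26122495e-04, -9.48359802e-04]), 'ft_force': array([-0.36272215, -0.37424921, -0.09213649]), 'ft_torque': array([-0.02223345,  0.04371852, -0.00871384]), 'width': 0.08718583299299042}
side 51.13128467015404 324.55554411311937 198.6361905593093 [[-0.8212, -0.4157, 0.3908, 0.1186], [-0.5703, 0.6207, -0.538, 0.5601], [-0.0189, -0.6647, -0.7468, 0.9164], [0.0, 0.0, 0.0, 1.0]]
top 45.821095139992075 320.4824985586996 208.84035153893305 [[0.0036, -0.9843, 0.1762, 0.3541], [-0.9999, -0.0052, -0.0087, 0.0132], [0.0095, -0.1762, -0.9843, 1.1564], [0.0, 0.0, 0.0, 1.0]]
wrist 65.70646984690485 317.4045303168241 204.876356966845 [[0.3737, -0.891, -0.2579, 0.322], [-0.9275, -0.3597, -0.1013, -0.5982], [-0.0026, 0.2771, -0.9608, 0.3827], [0.0, 0.0, 0.0, 1.0]]
```

View pics/side0.png

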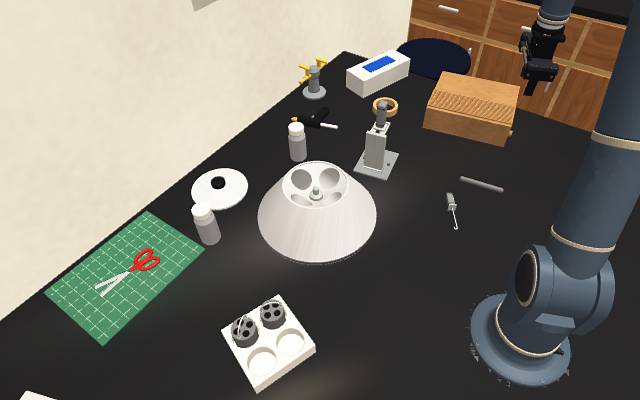

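View pics/top0.png

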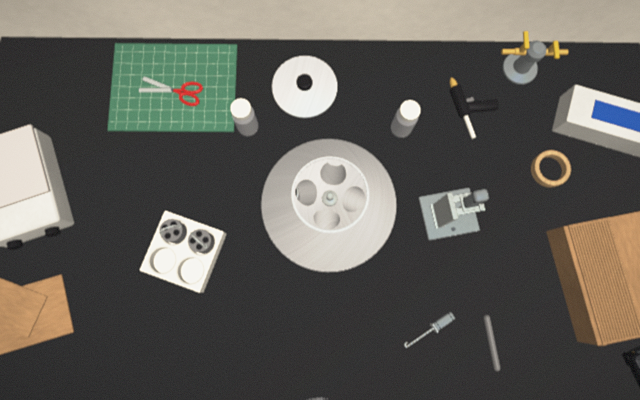

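View pics/wrist0.png

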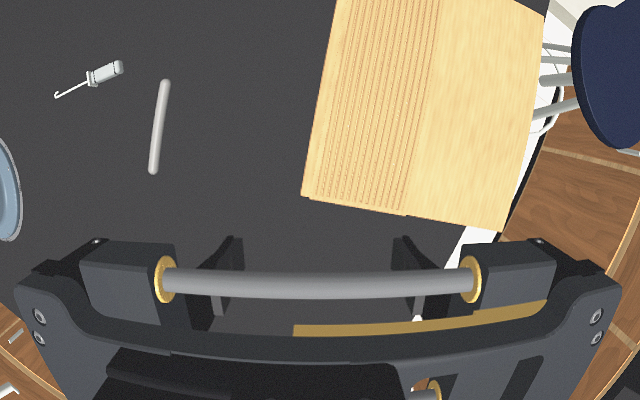

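```bash
python3 - <<'E'
import cv2,numpy as np
t=cv2.imread("pics/top0.png"); s=cv2.imread("pics/side0.png")
def crop(im,x,y,w,h,f,n): 
    cv2.imwrite("pics/"+n,cv2.resize(im[y:y+h,x:x+w],None,fx=f,fy=f,interpolation=cv2.INTER_CUBIC))
crop(t,405,170,110,80,7,"c_stand_t.png")
crop(s,340,90,80,100,6,"c_stand_s.png")
crop(t,255,130,150,150,4,"c_rot_t.png")
crop(t,130,200,110,100,6,"c_rack_t.png")
E
```

```text
(no output)
```

View pics/c_stand_t.png

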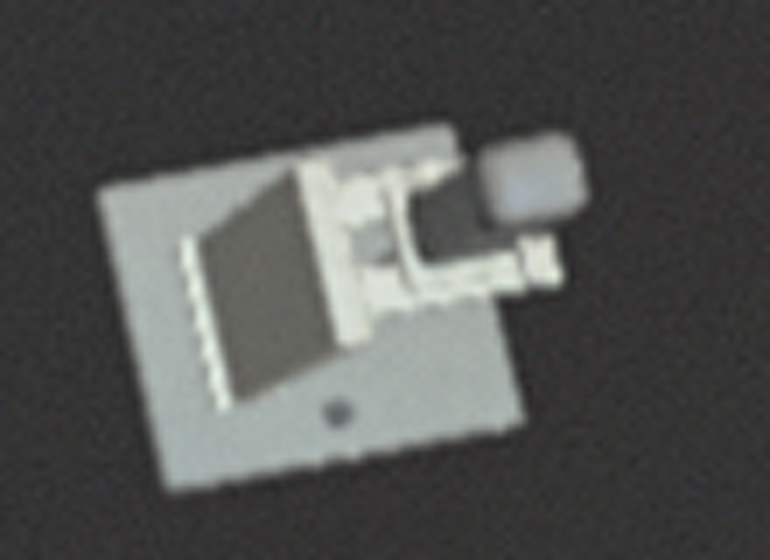

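View pics/c_stand_s.png

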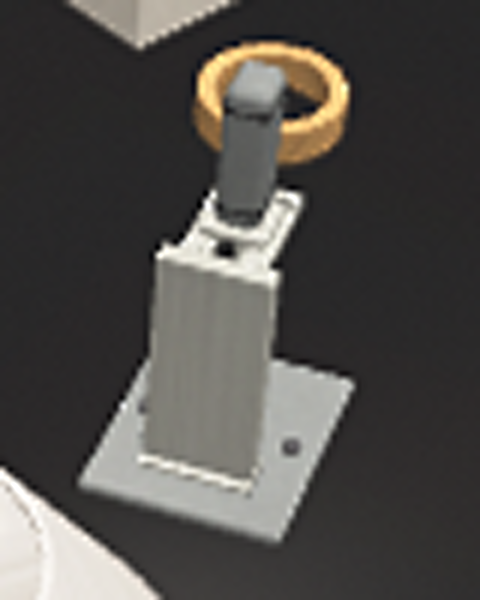

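View pics/c_rot_t.png

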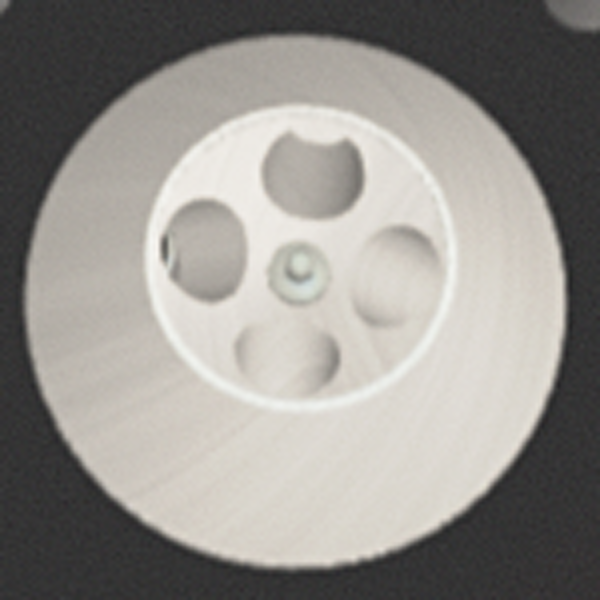

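View pics/c_rack_t.png

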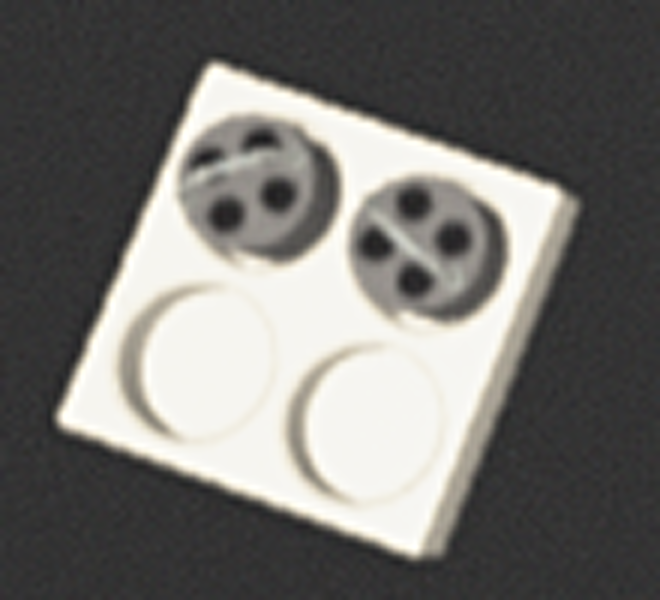

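```bash
cat > h.py <<'E'
import numpy as np,cv2,pickle
from scipy.spatial.transform import Rotation as R
def K(d): return 200/np.tan(np.radians(d["fovy"])/2)
def ray(d,u,v):
    f=K(d);T=np.array(d["T"]);a=np.array([u-d["cx"],v-d["cy"]],float)
    if d.get("fish"):
        r=np.hypot(*a);th=r/f;c=np.r_[a/max(r,1e-9)*np.sin(th),np.cos(th)]
    else: c=np.r_[a/f,1]
    c=T[:3,:3]@c
    return T[:3,3],c/np.linalg.norm(c)
def onz(d,u,v,z):
    o,r=ray(d,u,v);return o+r*(z-o[2])/r[2]
def tri(*obs):
    A=0;b=0
    for d,u,v in obs:
        o,r=ray(d,u,v);P=np.eye(3)-np.outer(r,r);A=A+P;b=b+P@o
    x=np.linalg.solve(A,b)
    return x,[np.linalg.norm((np.eye(3)-np.outer(r,r))@(x-o)) for o,r in [ray(*q) for q in obs]]
def proj(d,p):
    T=np.array(d["T"]);c=T[:3,:3].T@(np.asarray(p)-T[:3,3]);f=K(d)
    if d.get("fish"):
        n=np.hypot(c[0],c[1]);th=np.arctan2(n,c[2]);return d["cx"]+f*th*c[0]/n,d["cy"]+f*th*c[1]/n
    return d["cx"]+f*c[0]/c[2],d["cy"]+f*c[1]/c[2]
def shot(name,tag):
    from bench import arm
    d=arm.capture(name);d=dict(d);d["fish"]=name=="wrist"
    cv2.imwrite(f"pics/{tag}.png",d["color"][:,:,::-1]);pickle.dump(d,open(f"pics/{tag}.pkl","wb"));return d
def load(tag): return pickle.load(open(f"pics/{tag}.pkl","rb"))
def crop(tag,x,y,w,h,f,n):
    im=cv2.imread(f"pics/{tag}.png");cv2.imwrite(f"pics/{n}.png",cv2.resize(im[y:y+h,x:x+w],None,fx=f,fy=f,interpolation=cv2.INTER_CUBIC))
E
python3 - <<'E'
from h import *
np.set_printoptions(precision=4,suppress=True)
t=shot("top","t1");s=shot("side","s1")
print("hub",tri((t,329.5,195.5),(s,316,187.5)),onz(t,329.5,195.5,.143))
for c in [(306.5,192.5),(333,173.5),(354.2,199),(327,219.5)]: print("bore",onz(t,*c,.135))
# rim outer rotor contour
for d,nm in((t,"t"),(s,"s")):
    im=cv2.cvtColor(d["color"],cv2.COLOR_RGB2HSV)
    m=((im[:,:,2]>110)&(im[:,:,1]<60)).astype(np.uint8)
    m=cv2.morphologyEx(m,cv2.MORPH_OPEN,np.ones((3,3)))
    n,l,st,ce=cv2.connectedComponentsWithStats(m)
    for i in range(1,n):
        if st[i,4]>150: print(nm,st[i],ce[i])
E
```

```text
hub (array([ 0.5642, -0.0159,  0.1428]), [np.float64(0.001180687387612085), np.float64(0.001180687387612089)]) [ 0.5653 -0.0153  0.143 ]
bore [0.5734 0.0352 0.135 ]
bore [ 0.6169 -0.0233  0.135 ]
bore [ 0.5594 -0.07    0.135 ]
bore [ 0.5134 -0.0101  0.135 ]
t [    0     0   640    59 25818] [328.8643  19.815 ]
t [ 272   55   66   63 3085] [304.2548  86.4331]
t [504  54  33  30 525] [518.3162  70.7676]
t [138  76  34  17 340] [154.3235  86.3941]
t [ 553   84   87   72 3425] [595.0546 119.6902]
t [230  98  28  37 713] [243.5049 115.4628]
t [397  99  24  38 618] [407.7718 115.8123]
t [   0  124   74  123 6622] [ 29.7238 186.1053]
t [  261   139   136   133 14199] [328.4873 205.1238]
t [ 419  188   66   52 1932] [450.1594 214.3535]
t [ 139  211   87   82 4113] [182.0168 252.9159]
t [432 314  22  18 198] [442.3081 322.0404]
t [485 316  15  54 257] [492.0506 342.4475]
s [    0     0   412   320 68864] [147.4595 104.0071]
s [303  86  23  13 182] [314.2088  92.9505]
s [288 122  19  39 606] [296.8993 141.137 ]
s [ 354  122   44   58 1396] [376.2557 154.5451]
s [ 257  161  120  102 9205] [316.5486 213.3607]
s [ 191  168   57   77 2488] [215.1415 199.9891]
s [ 539  252   58   43 1157] [563.0199 278.5791]
s [600 266  15  32 372] [606.8656 280.7151]
s [ 95 271  34  27 280] [111.1607 282.6643]
s [ 221  295   95   98 4394] [269.6434 345.6304]
s [ 471  309   99   76 2012] [516.9225 359.2629]
s [536 314  38  14 356] [555.5506 320.2528]
s [ 20 391  33   9 188] [ 33.7181 396.1649]
```

```bash
python3 - <<'E'
from h import *
np.set_printoptions(precision=4,suppress=True)
t=load("t1");s=load("s1")
print("handle top",tri((t,481.1,195.3),(s,382.7,103.3)),onz(t,481.1,195.3,.226))
c=lambda x,y:(405+x/7,170+y/7)
# base plate corners top view (z~5mm?)
for p in [(100,190),(450,127),(525,425),(168,490)]: print("plate",onz(t,*c(*p),.006))
# prong outer edges z=.14: 
for p in [(375,310),(560,285),(340,180),(465,160)]: print("prong",onz(t,*c(*p),.14))
# post top edge
for p in [(300,165),(350,345)]: print("post",onz(t,*c(*p),.143))
# rack corners z=.04
r=lambda x,y:(130+x/6,200+y/6)
P=[onz(t,*r(*p),.04) for p in [(212,62),(565,192),(428,558),(58,422)]]
P=np.array(P);print("rack",P,P.mean(0),[np.linalg.norm(P[i]-P[i-1]) for i in range(4)])
for p in [(207,365),(372,425)]: print("sock",onz(t,*r(*p),.04))
E
```

```text
handle top (array([ 0.55  , -0.3198,  0.223 ]), [np.float64(0.0007446649937996967), np.float64(0.0007446649937996699)]) [ 0.5501 -0.3184  0.226 ]
plate [ 0.5909 -0.2424  0.006 ]
plate [ 0.6145 -0.3683  0.006 ]
plate [ 0.5075 -0.3891  0.006 ]
plate [ 0.484  -0.2627  0.006 ]
prong [ 0.5256 -0.2974  0.14  ]
prong [ 0.5338 -0.3557  0.14  ]
prong [ 0.5669 -0.2883  0.14  ]
prong [ 0.5736 -0.328   0.14  ]
post [ 0.571  -0.2751  0.143 ]
post [ 0.514  -0.2881  0.143 ]
rack [[0.5484 0.3738 0.04  ]
 [0.497  0.2316 0.04  ]
 [0.3544 0.2788 0.04  ]
 [0.4059 0.4248 0.04  ]] [0.4514 0.3272 0.04  ] [np.float64(0.1513068808531277), np.float64(0.15127557036601627), np.float64(0.1501964845959183), np.float64(0.1549132006560293)]
sock [0.4283 0.3684 0.04  ]
sock [0.4053 0.303  0.04  ]
```

```bash
cat >> h.py <<'E'
def yawdown(psi):  # gripper x at yaw psi(rad), z down
    x=np.array([np.cos(psi),np.sin(psi),0]);z=np.array([0,0,-1.]);return np.c_[x,np.cross(z,x),z]
def delta(pos,Rt,st=None):
    from bench import arm
    st=st or arm.get_state();R0=R.from_quat(st["eef_rot"])
    lin=R0.inv().apply(np.array(pos)-st["ee_pos"])*1000
    rv=(R0.inv()*R.from_matrix(Rt)).as_rotvec()
    print("t",round(st["time"],2),"pos",st["ee_pos"].round(4),"q",st["q"].round(2),"F",st["ft_force"].round(1),"w",round(st["width"],4))
    print("lin",lin.round(1),"rot",rv.round(4));return lin,rv
E
python3 - <<'E'
from h import *
import numpy as np
d=delta([0.55,-0.3185,0.30],yawdown(np.radians(10.6)))
d=delta([0.2513,-0.6258,0.36],yawdown(np.radians(10.6)))
E
```

```text
t 0.25 pos [ 0.2515 -0.6261  0.2221] q [ 1.16  0.47 -0.05  1.53  0.02  1.14 -0.08] F [-0.3  0.5  0.7] w 0.0869
lin [ 391.7 -174.3  -77.8] rot [-9.000e-04  1.000e-04  1.968e-01]
t 0.25 pos [ 0.2515 -0.6261  0.2221] q [ 1.16  0.47 -0.05  1.53  0.02  1.14 -0.08] F [-0.3  0.5  0.7] w 0.0869
lin [  -0.    -0.5 -137.9] rot [-9.000e-04  1.000e-04  1.968e-01]
```

```bash
python3 -m crank '{"linear":[[0,0,-40],[20,-9,-90],[70,-31,-110],[125,-56,-110],[180,-80,-110],[235,-105,-110],[290,-129,-110],[340,-151,-100],[375,-167,-90],[391.7,-174.3,-78],[391.7,-174.3,-78],[391.7,-174.3,-78]],"rotation":[[0,0,0],[0,0,0.02],[0,0,0.04],[0,0,0.06],[0,0,0.09],[0,0,0.12],[0,0,0.15],[0,0,0.18],[0,0,0.1968],[0,0,0.1968],[0,0,0.1968],[0,0,0.1968]]}' 1; python3 - <<'E'
from h import *
delta([0.55,-0.3185,0.30],yawdown(np.radians(10.6)))
shot("wrist","w2");shot("top","t2");shot("side","s2")
E
```

```text
time: 1.75
ee_pos: [0.5487, -0.3211, 0.3008]
eef_rot: [0.996, 0.091, -0.0, 0.001]
ft_force: [-1.1, -0.5, -0.6]
width: 0.0871
t 1.75 pos [ 0.5487 -0.3211  0.3008] q [ 0.59  0.36 -0.18  1.52  0.07  1.27 -0.98] F [-1.1 -0.5 -0.6] w 0.0871
lin [ 1.7 -2.3  0.8] rot [ 0.0013  0.0008 -0.0033]
```

View pics/w2.png

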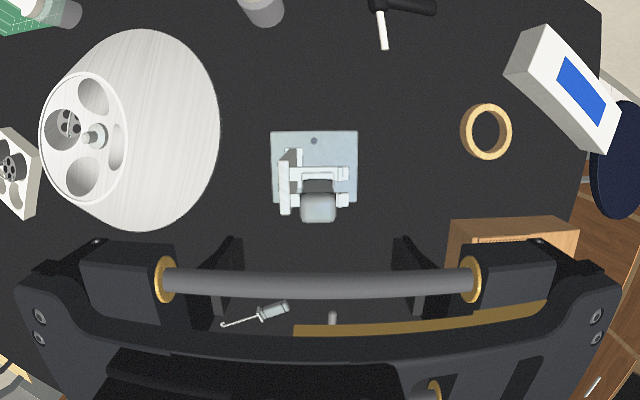

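View pics/s2.png

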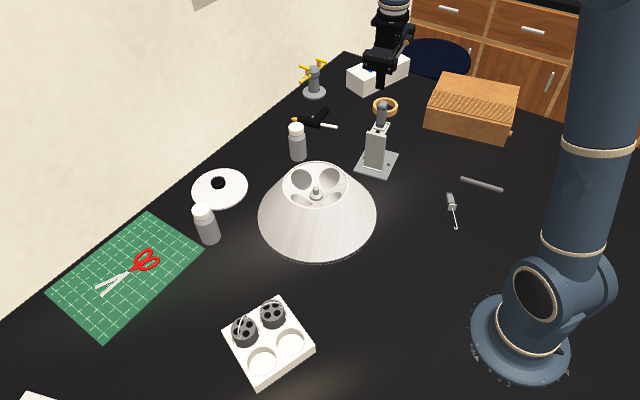

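```bash
python3 - <<'E'
from h import *
crop("w2",260,120,110,110,7,"c2a");crop("w2",30,60,110,150,5,"c2b")
E
```

```text
(no output)
```

View pics/c2a.png

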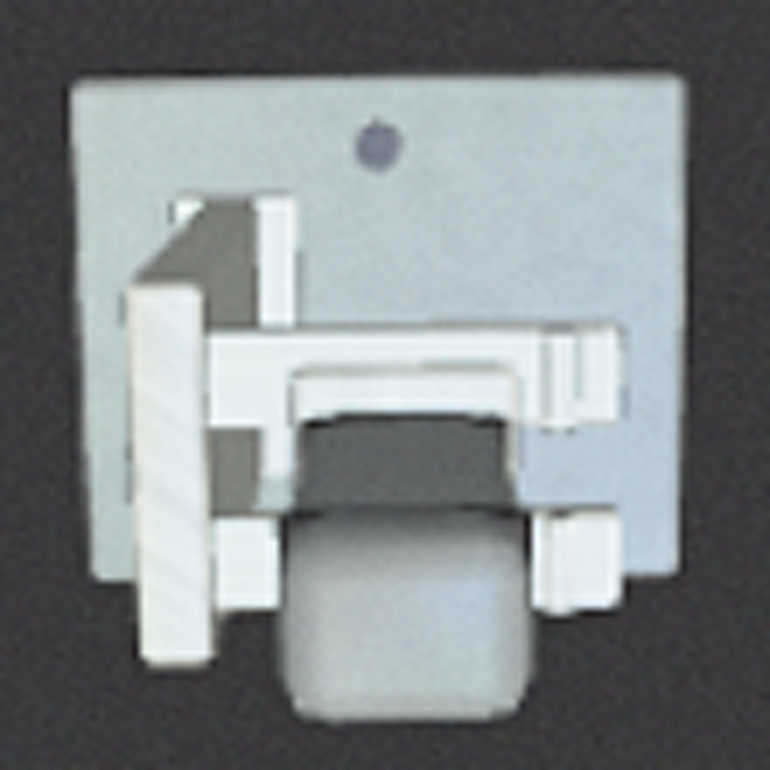

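View pics/c2b.png

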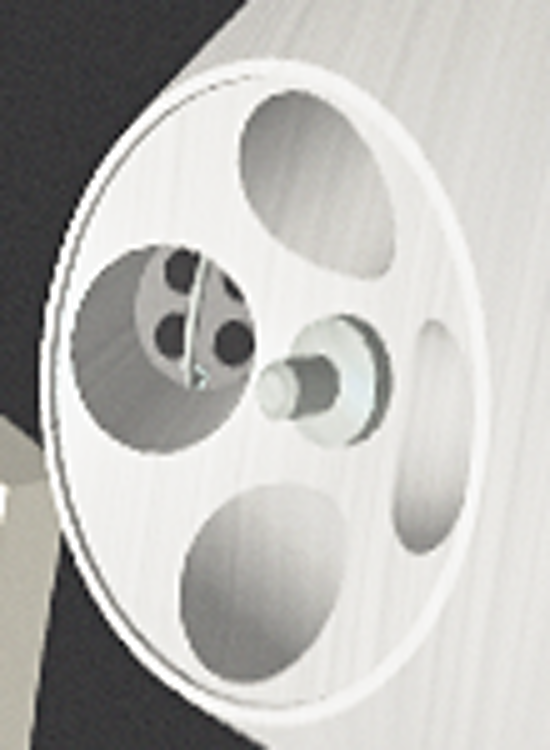

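```bash
python3 - <<'E'
from h import *
np.set_printoptions(precision=4,suppress=True)
d=load("w2");t=load("t1");s=load("s1")
c=lambda x,y:(260+x/7,120+y/7)
p=onz(d,*c(406.5,614),.226);print("handle",p)
print([onz(d,*c(*q),.226) for q in [(283,614),(530,614)]])
print("post",[onz(d,*c(*q),.143) for q in [(130,285),(200,285),(213,660),(140,660)]])
print("prong ends",[onz(d,*c(*q),.144) for q in [(620,327),(620,610)]])
pl=[onz(d,*c(*q),.006) for q in [(72,80),(685,75)]];print("plate",pl, np.degrees(np.arctan2(*(pl[0]-pl[1])[1::-1])))
print("tri",tri((d,*c(406.5,614)),(t,481.1,195.3),(s,382.7,103.3)))
b=lambda x,y:(30+x/5,60+y/5)
print("hub tri",tri((d,*b(275,390)),(t,329.5,195.5),(s,316,187.5)), onz(d,*b(275,390),.143))
print("mouth",onz(d,*b(163,349),.135),onz(d,*b(262,585),.135),onz(d,*b(318,185),.135))
E
```

```text
handle [ 0.5543 -0.321   0.226 ]
[array([ 0.5517, -0.3072,  0.226 ]), array([ 0.5568, -0.3348,  0.226 ])]
post [array([ 0.5726, -0.276 ,  0.143 ]), array([ 0.5744, -0.2863,  0.143 ]), array([ 0.5171, -0.2976,  0.143 ]), array([ 0.515 , -0.2864,  0.143 ])]
prong ends [array([ 0.5797, -0.3488,  0.144 ]), array([ 0.5368, -0.3578,  0.144 ])]
plate [array([ 0.5919, -0.2432,  0.006 ]), array([ 0.6161, -0.3695,  0.006 ])] 100.85138520145158
tri (array([ 0.5515, -0.3215,  0.2204]), [np.float64(0.0011524018589191484), np.float64(0.0009879696388842422), np.float64(0.0015521515461664466)])
hub tri (array([ 0.5652, -0.017 ,  0.14  ]), [np.float64(0.0006904918636186822), np.float64(0.0017077333005343664), np.float64(0.0013557675869489913)]) [ 0.5659 -0.0206  0.143 ]
mouth [0.5719 0.0332 0.135 ] [ 0.5117 -0.0096  0.135 ] [ 0.618  -0.0235  0.135 ]
```

```bash
python3 - <<'E'
from h import *
delta([0.552,-0.3205,0.167],yawdown(np.radians(10.8)))
E
```

```text
t 1.9 pos [ 0.5491 -0.3207  0.3012] q [ 0.59  0.36 -0.18  1.52  0.07  1.27 -0.98] F [0.  0.1 0.8] w 0.0873
lin [  2.8   0.2 134.2] rot [ 0.0013 -0.0003 -0.0066]
```

```bash
python3 -m crank '{"linear":[[2.8,0,0],[2.8,0,20],[2.8,0,50],[2.8,0,80],[2.8,0,105],[2.8,0,120],[2.8,0,130],[2.8,0,134],[2.8,0,134]],"rotation":[[0.001,0,-0.006],[0.001,0,-0.006],[0.001,0,-0.006],[0.001,0,-0.006],[0.001,0,-0.006],[0.001,0,-0.006],[0.001,0,-0.006],[0.001,0,-0.006],[0.001,0,-0.006]]}' 1; python3 - <<'E'
from h import *
delta([0.552,-0.3205,0.167],yawdown(np.radians(10.8)))
shot("wrist","w3")
E
```

```text
time: 3.02
ee_pos: [0.5532, -0.3183, 0.167]
eef_rot: [0.995, 0.095, 0.0, -0.0]
ft_force: [-0.2, -0.0, 0.5]
width: 0.0871
t 3.02 pos [ 0.5532 -0.3183  0.167 ] q [ 0.59  0.47 -0.18  1.68  0.09  1.01 -1.  ] F [-0.2 -0.   0.5] w 0.0871
lin [-1.6  1.9  0. ] rot [-0.0004 -0.0007  0.0026]
```

View pics/w3.png

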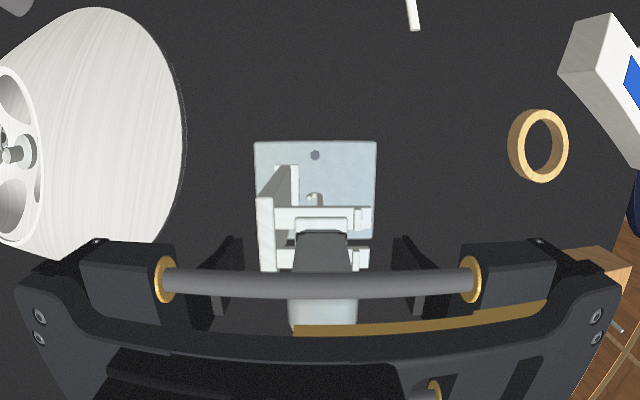

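```bash
python3 -m crank '{"linear":[[0,0,0],[0,0,0],[0,0,0],[0,0,0],[0,0,0],[0,0,0],[0,0,0]],"rotation":[[0,0,0],[0,0,0],[0,0,0],[0,0,0],[0,0,0],[0,0,0],[0,0,0]]}' 0 55; python3 - <<'E'
from h import *
delta([0.552,-0.3205,0.167],yawdown(np.radians(10.8)))
shot("wrist","w4")
E
```

```text
time: 3.95
ee_pos: [0.5529, -0.3184, 0.1666]
eef_rot: [0.995, 0.095, 0.0, -0.0]
ft_force: [-0.2, -0.4, -1.0]
width: 0.0298
t 3.95 pos [ 0.5529 -0.3184  0.1666] q [ 0.59  0.47 -0.18  1.68  0.09  1.01 -1.  ] F [-0.2 -0.4 -1. ] w 0.0298
lin [-1.2  1.9 -0.4] rot [-0.0007 -0.0001  0.0024]
```

View pics/w4.png

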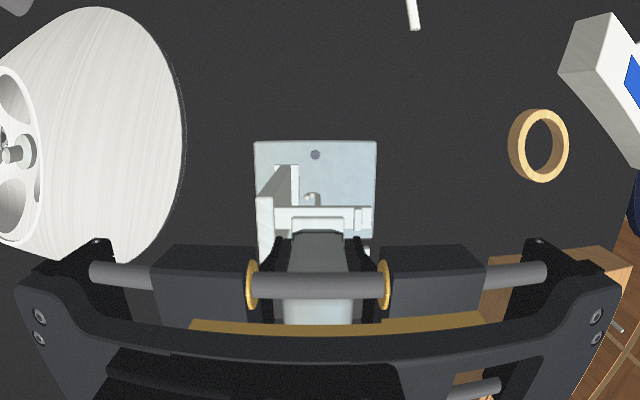

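```bash
python3 - <<'E'
from h import *
from bench import arm
import time
st=arm.get_state();pickle.dump(st,open("grip.pkl","wb"));print(st)
E
python3 -m crank '{"linear":[[0,0,-5],[0,0,-20],[0,0,-50],[0,0,-90],[0,0,-130],[0,0,-165],[0,0,-190],[0,0,-205],[0,0,-205]],"rotation":[[0,0,0],[0,0,0],[0,0,0],[0,0,0],[0,0,0],[0,0,0],[0,0,0],[0,0,0],[0,0,0]]}' - 55; python3 - <<'E'
from h import *
delta([0.552,-0.3205,0.37],yawdown(np.radians(10.8)))
shot("wrist","w5");shot("side","s5");shot("top","t5")
E
```

```text
{'time': 4.0, 'q': array([ 0.58601657,  0.4659169 , -0.17814974,  1.67913988,  0.09368939,
        1.00524659, -1.00369872]), 'joint_vel': array([-1.83932963e-04,  1.59738151e-03,  4.16517388e-05, -8.76796739e-04,
       -5.67070543e-04, -1.52527835e-03,  1.53877553e-04]), 'tau': array([-1.90432873e-01, -4.88081145e+01, -1.78339195e+00, -2.18421739e+01,
       -1.57411373e-01,  5.20595431e-02,  3.07759801e-04]), 'ee_pos': array([ 0.55285428, -0.31836036,  0.16655861]), 'eef_rot': array([ 9.95447111e-01,  9.53148529e-02,  5.77252905e-06, -3.57730084e-04]), 'ft_force': array([ 0.75085569, -1.38442504, -0.49720388]), 'ft_torque': array([-0.08855982,  0.02390817,  0.03765303]), 'width': 0.029689373242669924}
time: 5.12
ee_pos: [0.5532, -0.3184, 0.3729]
eef_rot: [0.995, 0.095, 0.001, 0.0]
ft_force: [0.6, 0.7, -1.2]
width: 0.0298
t 5.12 pos [ 0.5532 -0.3184  0.3729] q [ 0.59  0.33 -0.18  1.4   0.06  1.41 -0.97] F [ 0.6  0.7 -1.2] w 0.0298
lin [-1.6  1.8  2.9] rot [ 0.0005 -0.0019  0.0025]
```

View pics/w5.png

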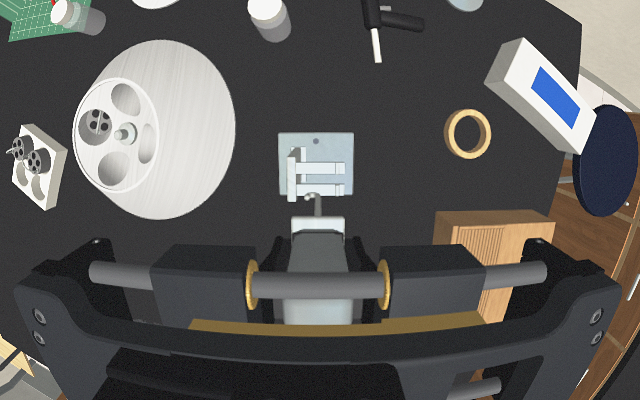

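View pics/s5.png

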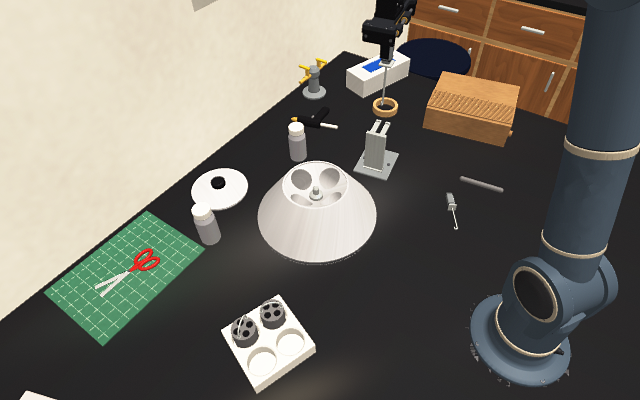

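View pics/t5.png

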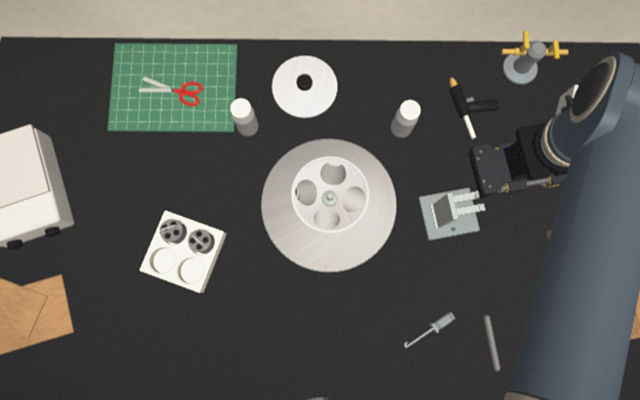

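```bash
python3 - <<'E'
from h import *
np.set_printoptions(precision=4,suppress=True)
d=load("w5");s=load("s5")
from bench import arm
st=arm.get_state();R0=R.from_quat(st["eef_rot"]).as_matrix();p=st["ee_pos"]
for nm,v in dict(saddle=(0,-5.5,144.2),bottom=(0,-4,149.8),tip=(0,-11,133.7),collar=(0,0,27),coll_l=(0,-17,27),coll_r=(0,17,27)).items():
    w=p+R0@np.array(v)/1000
    print(nm,w,np.round(proj(d,w),1),np.round(proj(s,w),1))
crop("w5",280,180,80,80,8,"c5a");crop("s5",360,40,60,80,8,"c5b")
E
```

```text
saddle [ 0.5509 -0.3124  0.2259] [311. 194.] [380.9 103.6]
bottom [ 0.5512 -0.3139  0.2203] [312.5 192.8] [380.9 105. ]
tip [ 0.5499 -0.3071  0.2365] [305.3 196.6] [380.6 101.5]
collar [ 0.5523 -0.3181  0.3431] [316.1 236.4] [385.3  64.1]
coll_l [ 0.549  -0.3014  0.3432] [290.6 236.4] [383.2  67.4]
coll_r [ 0.5555 -0.3348  0.3431] [341.7 236.4] [387.4  60.9]
```

View pics/c5a.png

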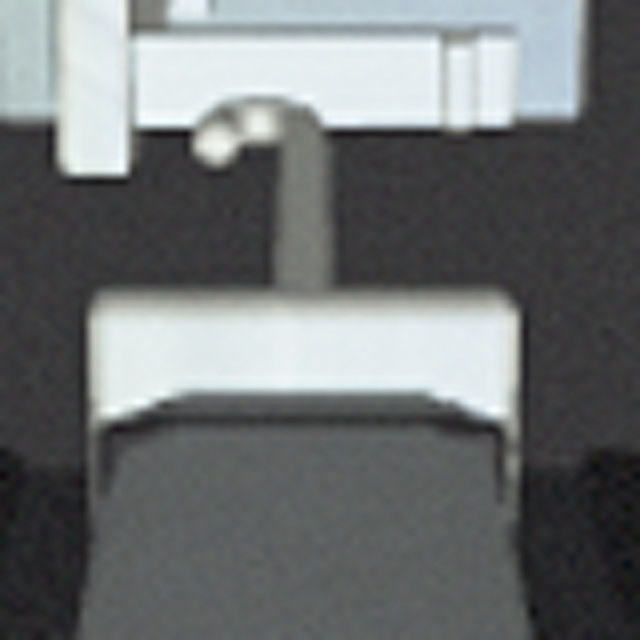

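View pics/c5b.png

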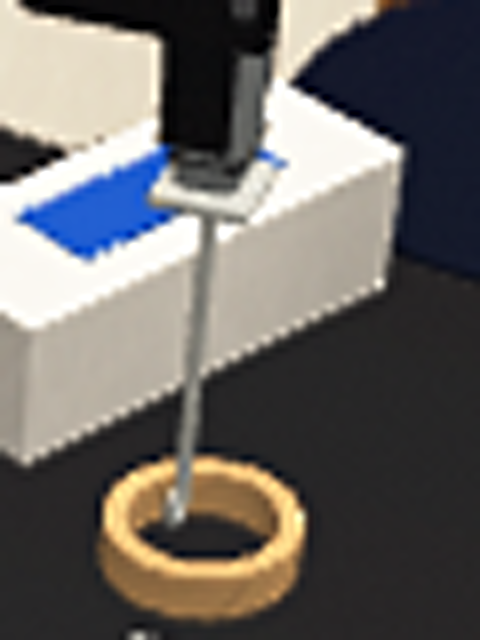

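```bash
cat >> h.py <<'E'
A=np.array([0.5655,-0.0165]);PHI=np.radians(82.6)
def setbore(A_,phi):
    global A,PHI;A=np.array(A_);PHI=phi
def bore():
    e=np.array([np.cos(PHI),np.sin(PHI),0]);k=np.array([0,0,1.]);c,s=np.cos(np.radians(35)),np.sin(np.radians(35))
    x=c*e+s*k;z=-s*e+c*k;y=np.cross(z,x);o=np.r_[A,.135]+.053*e
    return o,np.c_[x,y,z]
HOOK=np.array([-.001,-.0055,.1442])
def hookpose(xb,yb,zb): # saddle at bore coords (m) -> TCP pos, R
    o,B=bore();Rg=np.c_[B[:,1],B[:,0],-B[:,2]]
    return o+B@np.array([xb,yb,zb])-Rg@HOOK,Rg
def inbore(p):
    o,B=bore();return B.T@(np.asarray(p)-o)
E
python3 - <<'E'
from h import *
p,Rg=hookpose(.014,0,.04);print(p,np.linalg.det(Rg))
delta([.561,-.09,.40],yawdown(np.radians(172.6)))
delta(p,Rg)
E
```

```text
[ 0.55978419 -0.05274502  0.29707255] 0.9999999999999998
t 5.28 pos [ 0.5523 -0.3181  0.3701] q [ 0.59  0.33 -0.18  1.41  0.06  1.41 -0.97] F [-0.5  0.1 -1.5] w 0.0298
lin [  51.8 -222.4  -29.4] rot [-0.0034 -0.0031 -2.8214]
t 5.28 pos [ 0.5523 -0.3181  0.3701] q [ 0.59  0.33 -0.18  1.41  0.06  1.41 -0.97] F [-0.5  0.1 -1.5] w 0.0298
lin [  57.9 -259.    73.6] rot [-0.1409  0.8491 -2.7033]
```

```bash
python3 -m crank '{"linear":[[2,-10,-15],[6,-30,-30],[12,-55,-30],[18,-80,-30],[24,-105,-30],[30,-130,-30],[36,-155,-30],[42,-180,-30],[46,-200,-30],[50,-215,-30],[51.8,-222,-30],[51.8,-222,-30]],"rotation":[[0,0,-0.15],[0,0,-0.33],[0,0,-0.51],[0,0,-0.69],[0,0,-0.87],[0,0,-1.05],[0,0,-1.23],[0,0,-1.41],[0,0,-1.59],[0,0,-1.77],[0,0,-1.95],[0,0,-2.1]]}'; python3 - <<'E'
from h import *
delta([.561,-.09,.40],yawdown(np.radians(172.6)))
delta(*hookpose(.014,0,.04))
E
```

```text
time: 6.78
ee_pos: [0.5612, -0.0896, 0.4005]
eef_rot: [0.409, 0.912, 0.0, -0.001]
ft_force: [0.3, -0.6, -1.2]
width: 0.0297
t 6.78 pos [ 0.5612 -0.0896  0.4005] q [ 0.56  0.24 -0.6   1.49  0.14  1.45  0.69] F [ 0.3 -0.6 -1.2] w 0.0297
lin [-0.2 -0.4  0.5] rot [ 3.000e-04 -2.900e-03 -7.146e-01]
t 6.78 pos [ 0.5612 -0.0896  0.4005] q [ 0.56  0.24 -0.6   1.49  0.14  1.45  0.69] F [ 0.3 -0.6 -1.2] w 0.0297
lin [ 28.2  23.6 103.5] rot [-0.584   0.2153 -0.6927]
```

```bash
python3 -m crank '{"linear":[[0,0,0],[0,0,0],[0,0,5],[5,4,10],[10,8,20],[15,12,40],[20,17,65],[25,21,90],[28,23.6,103.5],[28,23.6,103.5],[28,23.6,103.5]],"rotation":[[-0.095,0.035,-0.115],[-0.195,0.072,-0.231],[-0.292,0.108,-0.346],[-0.389,0.144,-0.462],[-0.487,0.18,-0.577],[-0.584,0.2153,-0.6927],[-0.584,0.2153,-0.6927],[-0.584,0.2153,-0.6927],[-0.584,0.2153,-0.6927],[-0.584,0.2153,-0.6927],[-0.584,0.2153,-0.6927]]}'; python3 - <<'E'
from h import *
delta(*hookpose(.014,0,.04))
shot("wrist","w6");shot("top","t6");shot("side","s6")
E
```

```text
time: 8.15
ee_pos: [0.5614, -0.0542, 0.2991]
eef_rot: [0.064, 0.952, 0.299, 0.022]
ft_force: [-0.1, 0.2, -0.2]
width: 0.0296
t 8.15 pos [ 0.5614 -0.0542  0.2991] q [ 0.91  0.4  -0.76  1.7  -0.36  1.2   1.77] F [-0.1  0.2 -0.2] w 0.0296
lin [ 1.8 -0.2  2.4] rot [-0.0008  0.0073 -0.0037]
```

View pics/w6.png

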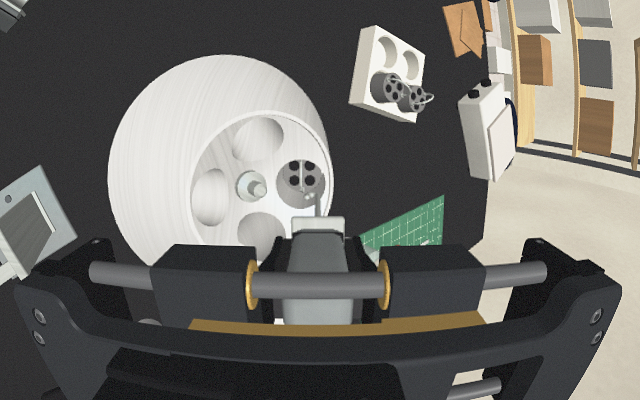

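View pics/s6.png

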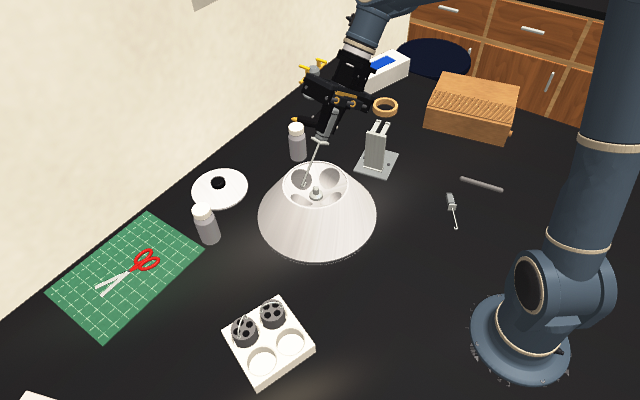

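```bash
python3 - <<'E'
from h import *
crop("w6",255,140,90,100,6,"c6a");crop("s6",270,150,90,60,8,"c6b")
E
```

```text
(no output)
```

View pics/c6a.png

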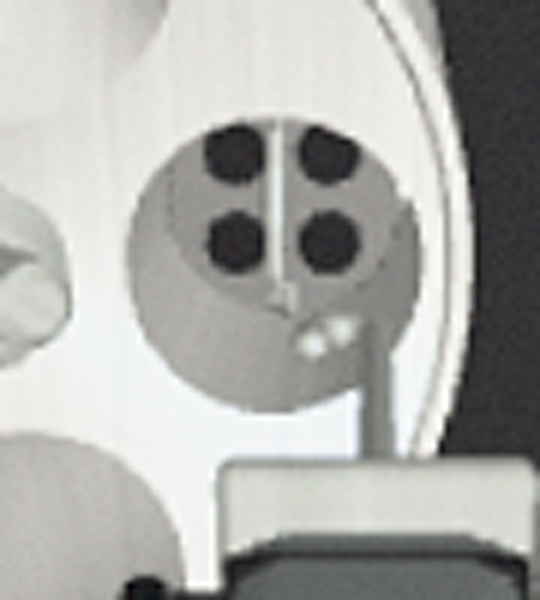

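View pics/c6b.png

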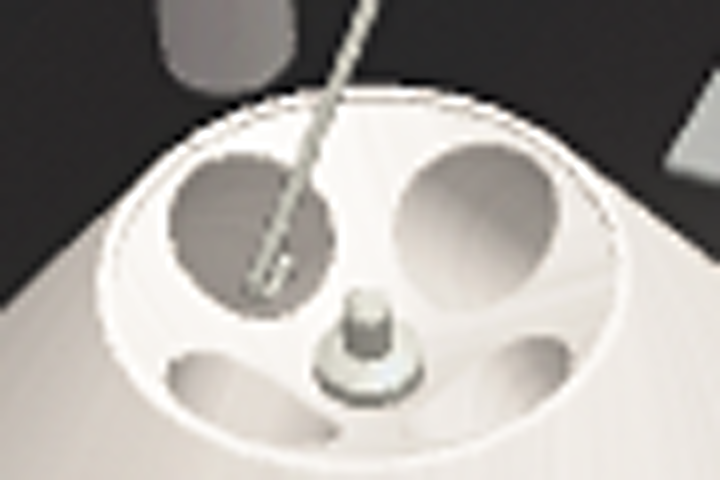

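```bash
cat >> h.py <<'E'
def onb(d,u,v,zb):
    o,B=bore();c,r=ray(d,u,v);cb=B.T@(c-o);rb=B.T@r;return cb+rb*(zb-cb[2])/rb[2]
E
python3 - <<'E'
from h import *
np.set_printoptions(precision=4,suppress=True)
d=load("w6");t=load("t6");s=load("s6")
c=lambda x,y:(255+x/6,140+y/6)
for n,q in dict(L=(127,265),Rr=(420,265),T=(273,117),Bo=(273,412)).items(): print(n,onb(d,*c(*q),0)*1000)
for y in (125,160,200,240,280,300): print("wire",y,onb(d,*c(278,y),-.038)*1000)
st=dict(p=np.array([0.5614,-0.0542,0.2991]))
Rg=R.from_quat([0.064,0.952,0.299,0.022]).as_matrix()
for nm,v in dict(saddle=(-1,-5.5,144.2),tipend=(-1,-11,133.7),collL=(0,-17,27),collR=(0,17,27)).items():
    w=st["p"]+Rg@np.array(v)/1000;u=np.array(proj(d,w))
    print(nm,inbore(w)*1000,"px crop",((u-[255,140])*6).round(1), "side crop",((np.array(proj(s,w))-[270,150])*8).round(0))
cs=lambda x,y:(270+x/8,150+y/8)
for n,q in dict(L=(168,222),Rr=(333,240),T=(235,152),Bo=(265,318)).items(): print("side",n,onb(s,*cs(*q),0)*1000)
crop("t6",280,150,100,100,6,"c6c")
E
```

```text
L [-28.6269  -1.3798   0.    ]
Rr [27.7932 -1.6698  0.    ]
T [ 0.0162 27.0888  0.    ]
Bo [ -0.9013 -31.0855   0.    ]
wire 125 [ -1.0467  19.9627 -38.    ]
wire 160 [ -1.1426  12.5143 -38.    ]
wire 200 [ -1.2587   3.944  -38.    ]
wire 240 [ -1.3821  -4.6962 -38.    ]
wire 280 [ -1.513  -13.4155 -38.    ]
wire 300 [ -1.5814 -17.8076 -38.    ]
saddle [13.8598 -2.7146 42.3898] px crop [343.9 326.1] side crop [262. 286.]
tipend [ 8.3808 -2.6293 52.9005] px crop [309.6 341.8] side crop [285. 255.]
collL [  2.5975  -0.9143 159.6033] px crop [224.7 580.4] side crop [429. -61.]
collR [ 36.5973  -1.0178 159.5359] px crop [535.  580.2] side crop [362. -65.]
side L [ -90.3938 -115.5176    0.    ]
side Rr [-164.1088  -95.5507    0.    ]
side T [-186.0206 -164.4738    0.    ]
side Bo [-67.3418 -48.8517   0.    ]
```

View pics/c6c.png

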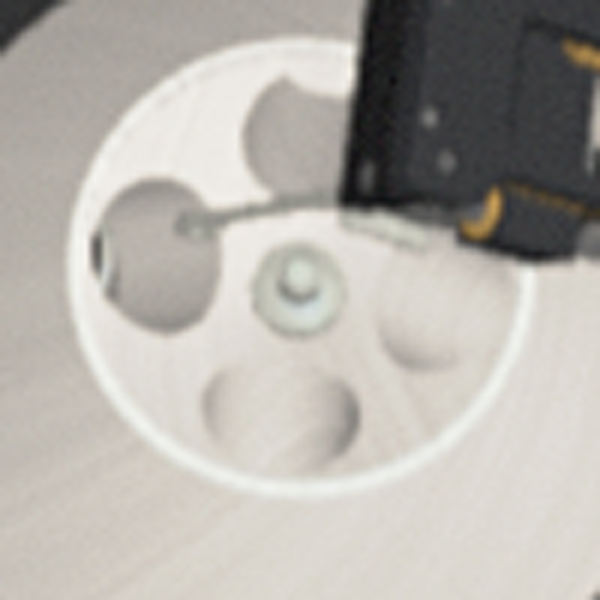

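```bash
python3 - <<'E'
from h import *
np.set_printoptions(precision=4,suppress=True)
s=load("s6");cs=lambda x,y:(270+x/8,150+y/8)
print(onz(s,*cs(250,236),.135),bore()[0],((np.array(proj(s,bore()[0]))-[270,150])*8))
delta(*hookpose(.014,-.0015,-.020))
E
python3 -m crank '{"linear":[[1,0,0],[1,0,10],[1,0,25],[1,0,40],[1,0,52],[1,0,60],[1,0,60]],"rotation":[[0,0,0],[0,0.003,0],[0,0.005,0],[0,0.005,0],[0,0.005,0],[0,0.005,0],[0,0.005,0]]}'; python3 - <<'E'
from h import *
delta(*hookpose(.014,-.0015,-.057))
shot("wrist","w7");crop("w7",255,140,90,100,6,"c7a")
E
```

```text
[ 0.6163 -0.024   0.135 ] [0.5723 0.0361 0.135 ] [247.1923 406.8997]
t 8.3 pos [ 0.5614 -0.0542  0.2992] q [ 0.91  0.4  -0.76  1.7  -0.36  1.2   1.77] F [-1.1  0.3 -2.3] w 0.0297
lin [ 0.7 -0.1 62.4] rot [-0.001   0.0075 -0.0037]
time: 9.18
ee_pos: [0.5644, -0.0191, 0.2487]
eef_rot: [0.063, 0.952, 0.3, 0.019]
ft_force: [0.4, -0.5, -1.7]
width: 0.0296
t 9.18 pos [ 0.5644 -0.0191  0.2487] q [ 0.85  0.44 -0.76  1.78 -0.36  1.07  1.76] F [ 0.4 -0.5 -1.7] w 0.0296
lin [-1.3 -0.  37.9] rot [ 0.     -0.0004 -0.0041]
```

View pics/c7a.png

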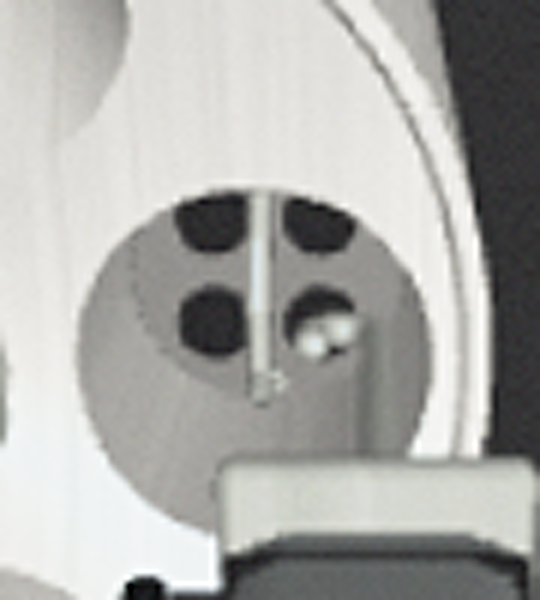

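```bash
python3 - <<'E'
from h import *
d=load("w7");c=lambda x,y:(255+x/6,140+y/6)
print("foot",onb(d,*c(263,392),-.07)*1000,"wire",onb(d,*c(261,280),-.038)*1000,onb(d,*c(261,340),-.038)*1000)
print("mouth",onb(d,*c(78,365),0)*1000,onb(d,*c(432,365),0)*1000,onb(d,*c(255,188),0)*1000)
for q in [(213,320),(320,320),(213,222),(320,222)]: print("hole",onb(d,*c(*q),-.07)*1000)
E
python3 -m crank '{"linear":[[-1,0,5],[-1,0,14],[-1,0,24],[-1,0,32],[-1,0,38],[-1,0,38]],"rotation":[[0,0,0],[0,0,0],[0,0,0],[0,0,0],[0,0,0],[0,0,0]]}'; python3 - <<'E'
from h import *
delta(*hookpose(.014,-.0015,-.057))
shot("wrist","w8");crop("w8",255,140,90,100,6,"c8a")
E
```

```text
foot [ -3.37294686 -26.39632424 -70.        ] wire [ -1.35444833   3.78551569 -38.        ] [ -1.55717655  -7.33220671 -38.        ]
mouth [-28.90981309  -1.4730214    0.        ] [28.13613555 -1.69390331  0.        ] [ 0.3105809  27.14631624  0.        ]
hole [-13.03301641 -11.5022124  -70.        ]
hole [  8.20358099 -11.60301879 -70.        ]
hole [-12.5674797    8.27945759 -70.        ]
hole [  8.39885152   8.13805428 -70.        ]
time: 9.98
ee_pos: [0.5682, 0.0022, 0.2176]
eef_rot: [0.064, 0.952, 0.3, 0.019]
ft_force: [-0.4, -0.2, -2.0]
width: 0.0297
t 9.97 pos [0.5682 0.0022 0.2176] q [ 0.81  0.47 -0.76  1.82 -0.35  0.99  1.75] F [-0.4 -0.2 -2. ] w 0.0297
lin [-0.2  0.1  0. ] rot [-0.0001 -0.0002 -0.0042]
```

View pics/c8a.png

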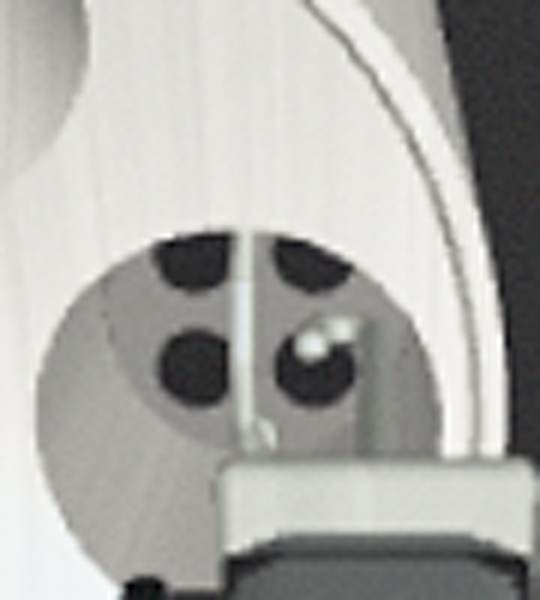

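```bash
python3 -m crank '{"linear":[[0,-3,0],[0,-7,0],[0,-11,0],[0,-13,0],[0,-15.5,0],[0,-15.5,0]],"rotation":[[0,0,0],[0,0,0],[0,0,0],[0,0,0],[0,0,0],[0,0,0]]}'; python3 - <<'E'
from h import *
delta(*hookpose(-.0015,-.0015,-.057))
shot("wrist","w9");crop("w9",255,140,90,100,6,"c9a")
E
```

```text
time: 10.78
ee_pos: [0.5667, -0.011, 0.209]
eef_rot: [0.064, 0.952, 0.3, 0.019]
ft_force: [0.0, -0.6, -2.0]
width: 0.0296
t 10.78 pos [ 0.5667 -0.011   0.209 ] q [ 0.83  0.49 -0.75  1.82 -0.34  0.99  1.77] F [ 0.  -0.6 -2. ] w 0.0296
lin [0.  0.4 0.6] rot [-0.0004  0.0008 -0.0047]
```

View pics/c9a.png

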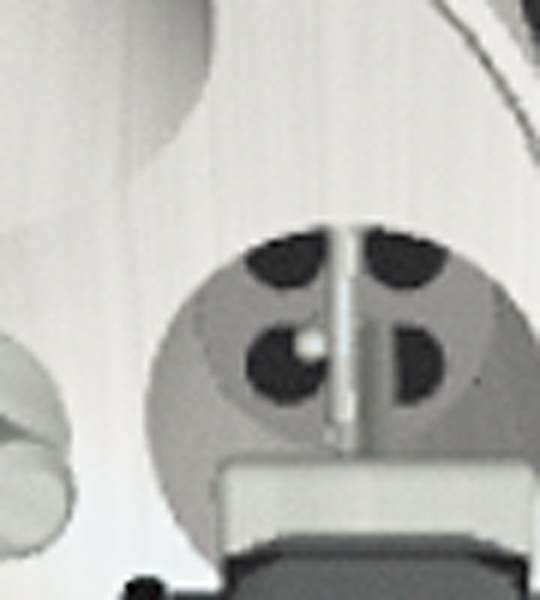

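```bash
python3 -m crank '{"linear":[[0,0,-4],[0,0,-9],[0,0,-14],[0,0,-19],[0,0,-24],[0,0,-29],[0,0,-34],[0,0,-39],[0,0,-39]],"rotation":[[0,0,0],[0,0,0],[0,0,0],[0,0,0],[0,0,0],[0,0,0],[0,0,0],[0,0,0],[0,0,0]]}'; python3 - <<'E'
from h import *
delta(*hookpose(-.0015,-.0015,-.02))
shot("wrist","w10");crop("w10",255,140,90,100,6,"c10a")
E
```

```text
time: 11.95
ee_pos: [0.5642, -0.0334, 0.2415]
eef_rot: [0.064, 0.952, 0.3, 0.02]
ft_force: [-0.1, 0.3, -2.3]
width: 0.0296
t 11.95 pos [ 0.5642 -0.0334  0.2415] q [ 0.87  0.45 -0.75  1.77 -0.35  1.07  1.78] F [-0.1  0.3 -2.3] w 0.0296
lin [0.4 0.1 3.2] rot [-0.0005  0.0019 -0.0044]
```

View pics/c10a.png

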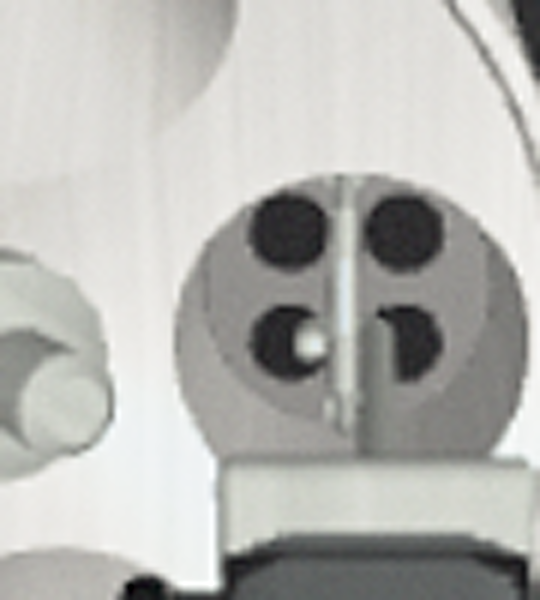

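```bash
python3 -m crank '{"linear":[[0,0,-6],[0,0,-14],[0,0,-22],[0,0,-30],[0,0,-38],[0,0,-46],[0,0,-54],[0,0,-62],[0,0,-70],[0,0,-76],[0,0,-80],[0,0,-80]],"rotation":[[0,0,0],[0,0,0],[0,0,0],[0,0,0],[0,0,0],[0,0,0],[0,0,0],[0,0,0],[0,0,0],[0,0,0],[0,0,0],[0,0,0]]}'; python3 - <<'E'
from h import *
delta(*hookpose(-.0015,-.0015,.08))
shot("wrist","w11");shot("side","s11");crop("w11",220,120,130,120,5,"c11a");crop("s11",250,110,150,110,5,"c11b")
E
```

```text
time: 13.5
ee_pos: [0.5581, -0.0787, 0.307]
eef_rot: [0.064, 0.952, 0.3, 0.019]
ft_force: [-0.1, 0.4, -2.6]
width: 0.0298
t 13.5 pos [ 0.5581 -0.0787  0.307 ] q [ 0.94  0.41 -0.75  1.67 -0.35  1.25  1.79] F [-0.1  0.4 -2.6] w 0.0298
lin [  0.1   0.1 -17. ] rot [-0.0004  0.0015 -0.0043]
```

View pics/c11a.png

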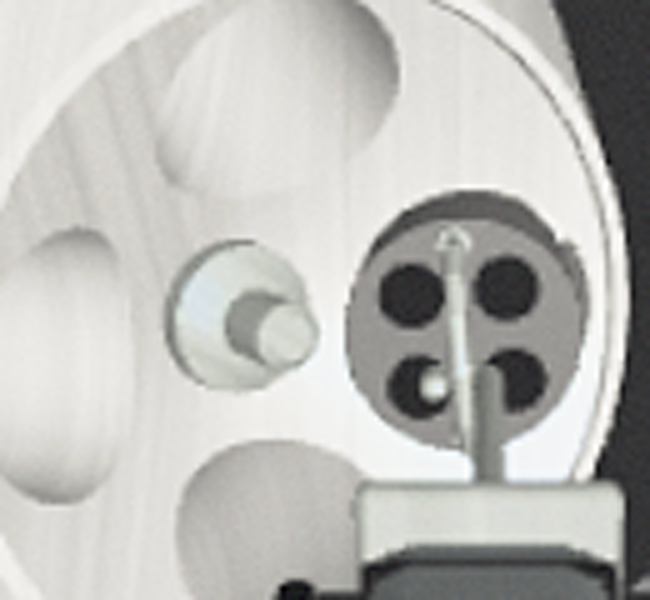

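View pics/c11b.png

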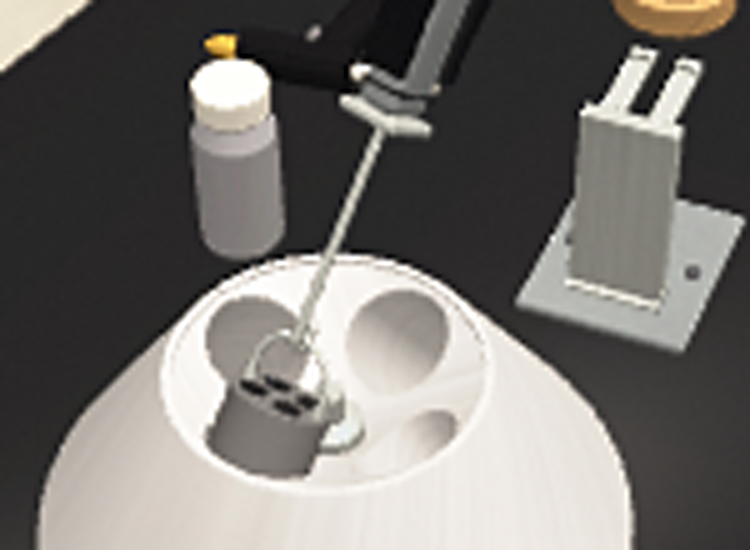

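```bash
python3 -m crank '{"linear":[[0,0,-6],[0,0,-12],[0,0,-17],[0,6,-18],[0,13,-19],[0,20,-20.5],[0,27,-22],[0,34,-23.2],[0,40,-24.2],[0,44.6,-25],[0,44.6,-25]],"rotation":[[0,0,0],[0,0,0],[0,0,0],[0,0,0],[0,0,0],[0,0,0],[0,0,0],[0,0,0],[0,0,0],[0,0,0],[0,0,0]]}'; python3 - <<'E'
from h import *
delta(*hookpose(-.0015,-.0015,.08))
shot("wrist","w12");shot("side","s12");crop("w12",220,120,130,120,5,"c12a");crop("s12",250,110,150,110,5,"c12b")
E
```

```text
time: 14.98
ee_pos: [0.561, -0.0562, 0.353]
eef_rot: [0.063, 0.952, 0.3, 0.019]
ft_force: [-0.3, -0.8, -2.4]
width: 0.0297
t 14.97 pos [ 0.561  -0.0562  0.353 ] q [ 0.92  0.36 -0.76  1.62 -0.38  1.31  1.73] F [-0.3 -0.8 -2.4] w 0.0297
lin [ -0.  -44.9   7.7] rot [-0.0006  0.0009 -0.0037]
```

View pics/c12a.png

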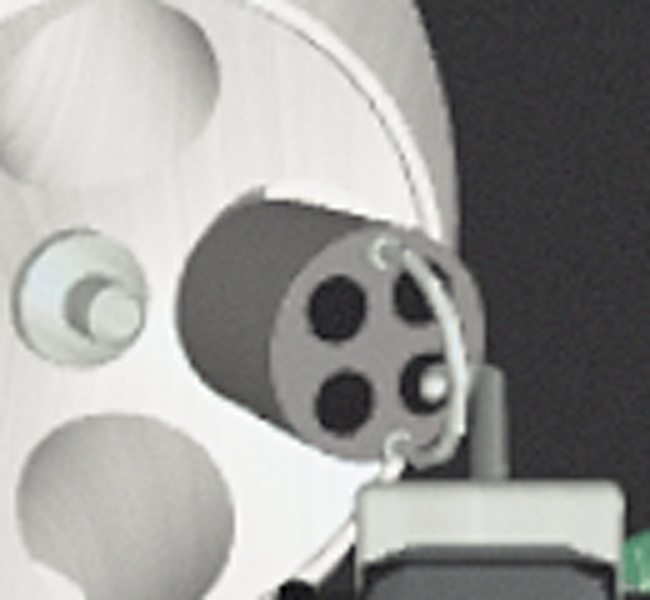

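View pics/c12b.png

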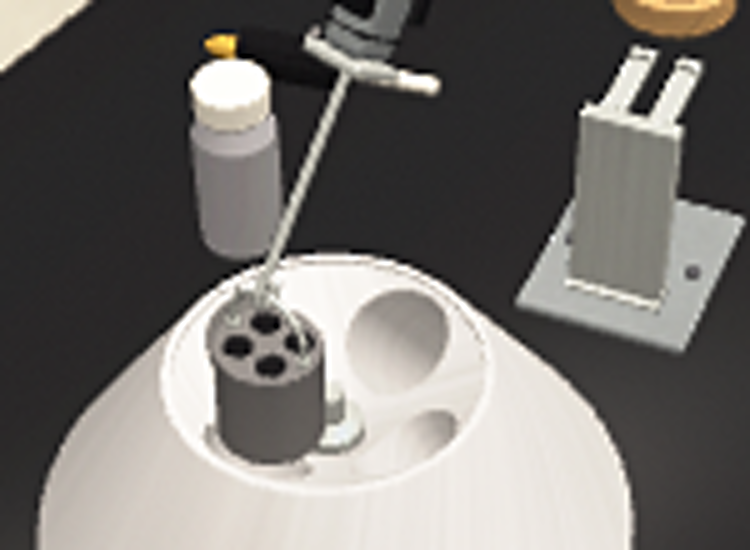

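```bash
python3 -m crank '{"linear":[[0,3,-4.1],[0,7,-10],[0,12,-17],[0,17,-24],[0,22,-31],[0,27,-38.5],[0,32,-46],[0,35,-50],[0,35,-50]],"rotation":[[0,0,0],[0,0,0],[0,0,0],[0,0,0],[0,0,0],[0,0,0],[0,0,0],[0,0,0],[0,0,0]]}'; python3 - <<'E'
from h import *
from bench import arm
st=arm.get_state();Rg=R.from_quat(st["eef_rot"]).as_matrix()
sad=st["ee_pos"]+Rg@HOOK;print("saddle",sad)
# upright yaw 172.6 keeping saddle (+20mm up)
Ru=yawdown(np.radians(172.6))
delta(sad+[0,0,.01]-Ru@HOOK,Ru)
shot("side","s13");crop("s13",250,90,150,110,5,"c13b")
E
```

```text
time: 16.2
ee_pos: [0.5611, -0.0564, 0.4141]
eef_rot: [0.064, 0.952, 0.3, 0.019]
ft_force: [0.1, -0.2, -3.5]
width: 0.0296
saddle [0.57234463 0.02096239 0.29273446]
t 16.2 pos [ 0.5611 -0.0564  0.4141] q [ 0.92  0.33 -0.77  1.53 -0.39  1.42  1.68] F [ 0.1 -0.2 -3.5] w 0.0296
lin [ 0.2 87.4 21. ] rot [ 0.6103  0.     -0.0041]
```

View pics/c13b.png

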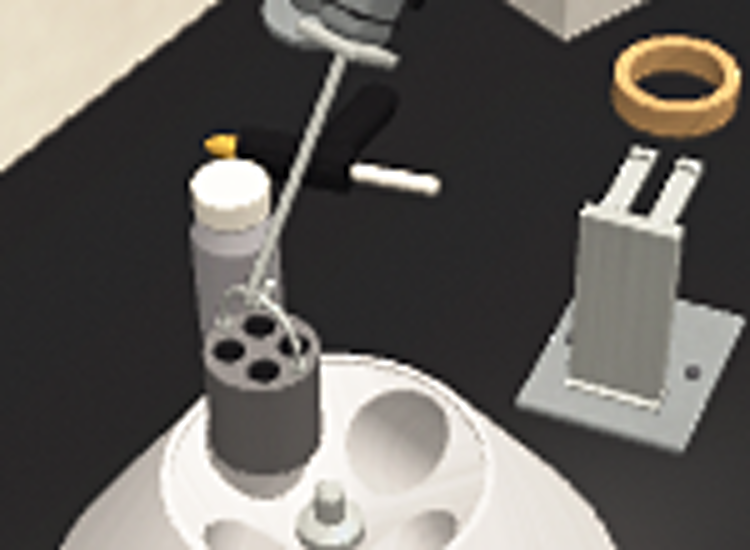

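```bash
python3 -m crank '{"linear":[[0,7.2,0.5],[0,14.4,1.3],[0,28.5,4],[0,42.4,8.1],[0,55.7,13.5],[0,68.5,20.3],[0,77,26],[0,81.6,29.1],[0,81.6,29.1],[0,81.6,29.1]],"rotation":[[0.05,0,0],[0.1,0,0],[0.2,0,0],[0.3,0,0],[0.4,0,0],[0.5,0,0],[0.57,0,0],[0.61,0,-0.004],[0.61,0,-0.004],[0.61,0,-0.004]]}'; python3 - <<'E'
from h import *
from bench import arm
st=arm.get_state();Rg=R.from_quat(st["eef_rot"]).as_matrix()
sad=st["ee_pos"]+Rg@HOOK;print("saddle",sad,st["q"].round(2),st["ft_force"].round(1),st["eef_rot"].round(3))
shot("wrist","w14");shot("side","s14");crop("w14",220,100,160,140,4,"c14a");crop("s14",220,70,150,140,5,"c14b")
E
```

```text
time: 17.5
ee_pos: [0.5721, 0.0257, 0.4362]
eef_rot: [0.065, 0.998, 0.001, -0.001]
ft_force: [0.9, 0.4, -3.3]
width: 0.0299
saddle [0.5720909  0.02027256 0.2919853 ] [ 0.46  0.27 -0.75  1.41  0.18  1.53  1.16] [ 0.9  0.4 -3.3] [ 0.065  0.998  0.001 -0.001]
```

View pics/w14.png

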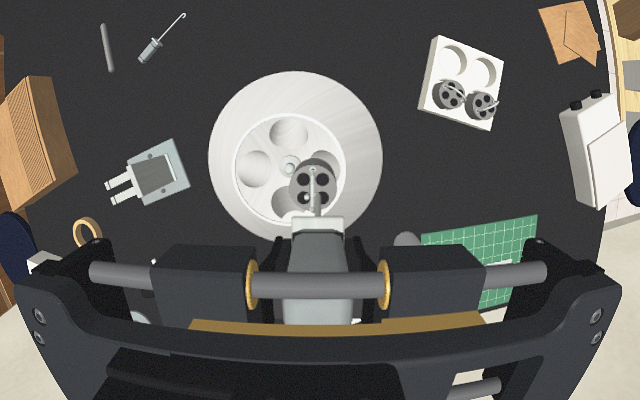

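View pics/c14b.png

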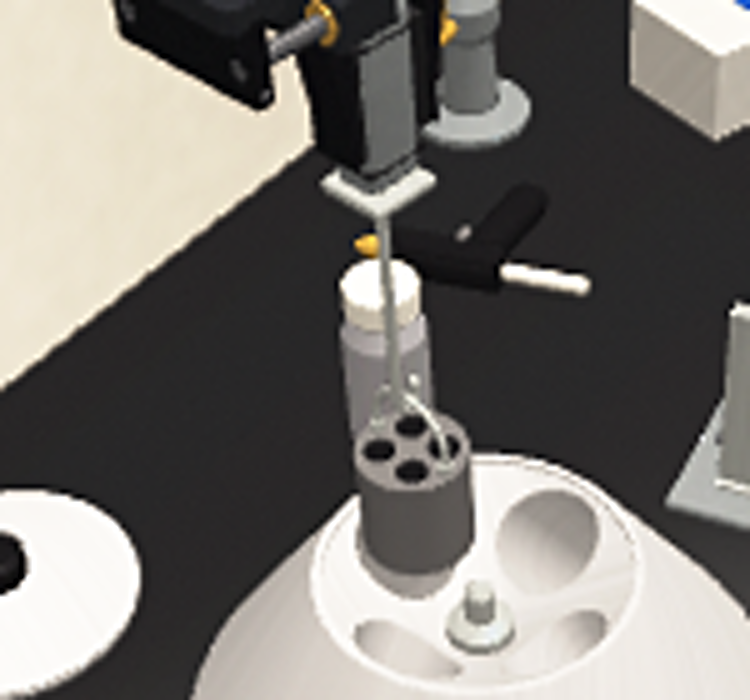

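```bash
python3 - <<'E'
from h import *
Ru=yawdown(np.radians(172.6))
delta(np.array([.4285,.3695,.295])-Ru@HOOK,Ru)
E
```

```text
t 17.6 pos [0.5722 0.0251 0.4363] q [ 0.46  0.27 -0.75  1.41  0.18  1.53  1.16] F [-0.6 -1.  -3.3] w 0.0297
lin [188.6 328.   -2.4] rot [ 0.0007 -0.0013 -0.0024]
```

```bash
python3 -m crank '{"linear":[[2,3,0],[6,10,0],[12,21,0],[20,35,0],[30,52,0],[40,70,0],[50,87,0],[60,104,0],[70,122,0],[80,139,0],[90,157,0],[100,174,0]],"rotation":[[0,0,0],[0,0,0],[0,0,0],[0,0,0],[0,0,0],[0,0,0],[0,0,0],[0,0,0],[0,0,0],[0,0,0],[0,0,0],[0,0,0]]}';python3 -m crank '{"linear":[[10,17.5,0],[20,35,0],[30,52,0],[40,70,0],[50,87,0],[60,104,0],[69,120,0],[77,134,0],[83,144,0],[87,151,0],[88.6,154,0],[88.6,154,0]],"rotation":[[0,0,0],[0,0,0],[0,0,0],[0,0,0],[0,0,0],[0,0,0],[0,0,0],[0,0,0],[0,0,0],[0,0,0],[0,0,0],[0,0,0]]}'; python3 - <<'E'
from h import *
Ru=yawdown(np.radians(172.6))
delta(np.array([.4285,.3695,.295])-Ru@HOOK,Ru)
shot("wrist","w15");shot("side","s15");shot("top","t15");crop("s15",180,200,150,160,5,"c15b")
crop("t15",130,150,130,150,5,"c15t")
E
```

```text
time: 19.1
ee_pos: [0.4948, 0.213, 0.4368]
eef_rot: [0.065, 0.998, 0.0, -0.0]
ft_force: [0.2, -0.6, -2.9]
width: 0.0297
time: 20.6
ee_pos: [0.4276, 0.3758, 0.4369]
eef_rot: [0.065, 0.998, 0.0, -0.0]
ft_force: [0.0, -1.0, -3.0]
width: 0.0298
t 20.6 pos [0.4276 0.3758 0.4369] q [-0.1   0.3  -0.91  1.41  0.23  1.54  0.44] F [ 0. -1. -3.] w 0.0298
lin [-0.7 -0.6 -2.3] rot [ 0.0002 -0.0005 -0.0006]
```

View pics/w15.png

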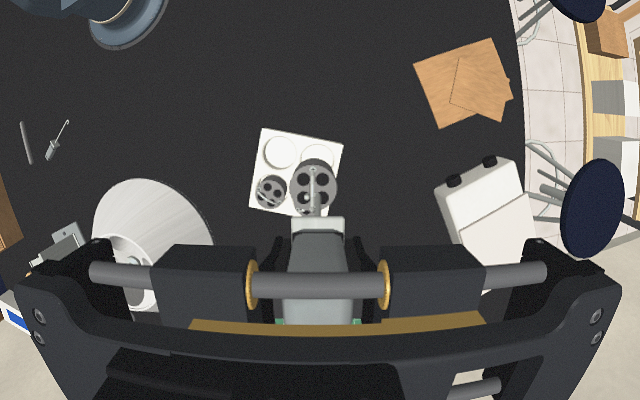

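View pics/s15.png

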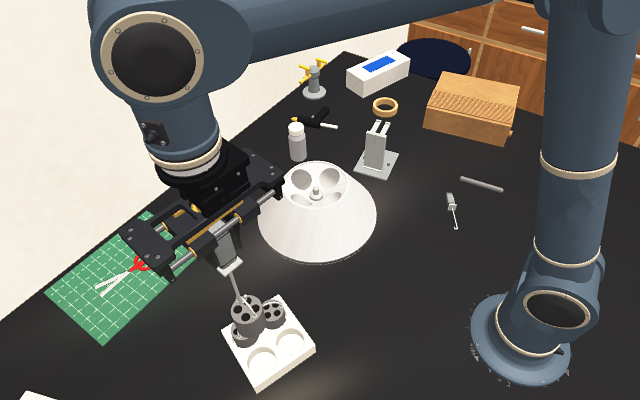

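View pics/t15.png

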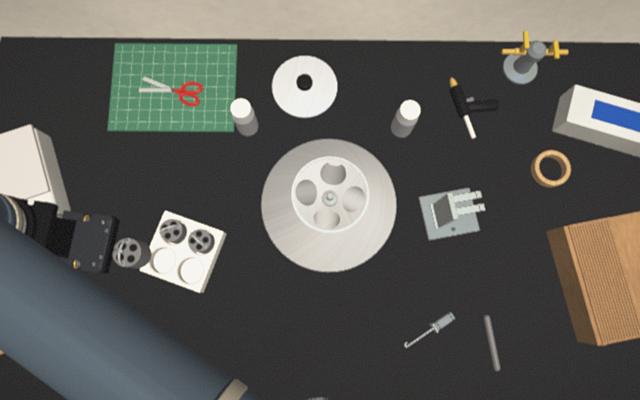

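```bash
python3 - <<'E'
from h import *
crop("w15",240,120,115,110,6,"c15w");crop("t15",120,200,110,100,6,"c15t");crop("s15",210,280,120,120,6,"c15s")
E
```

```text
(no output)
```

View pics/c15w.png

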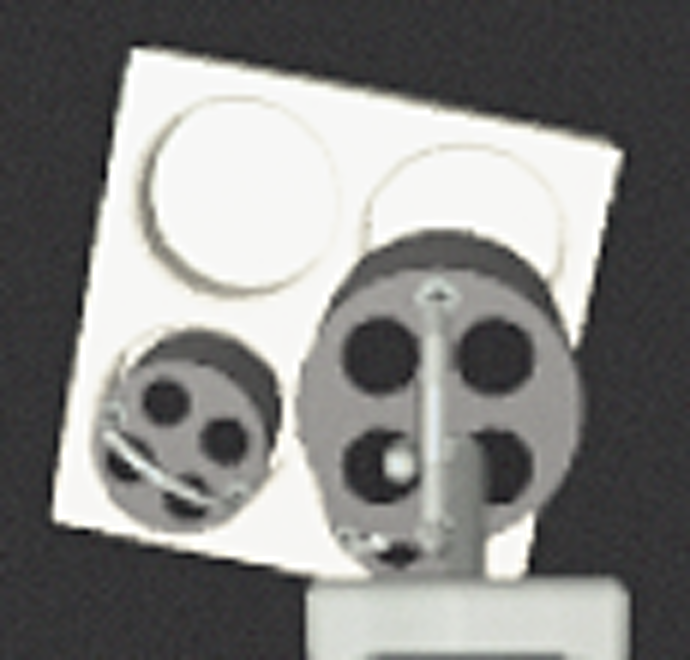

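View pics/c15t.png

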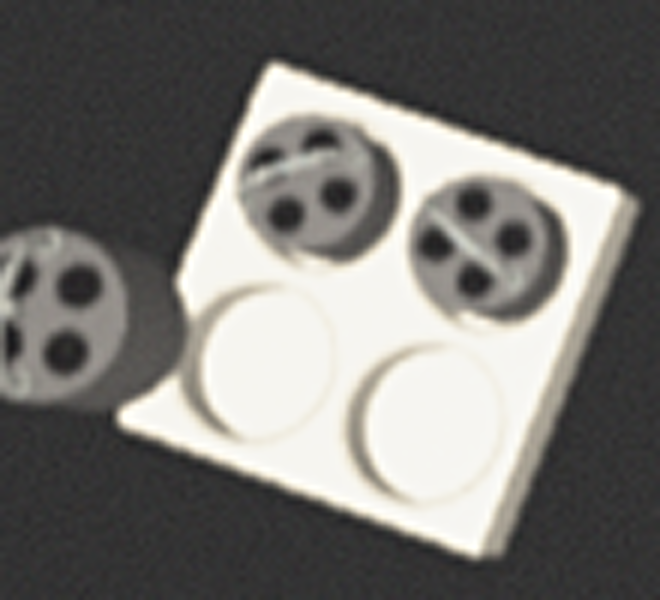

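View pics/c15s.png

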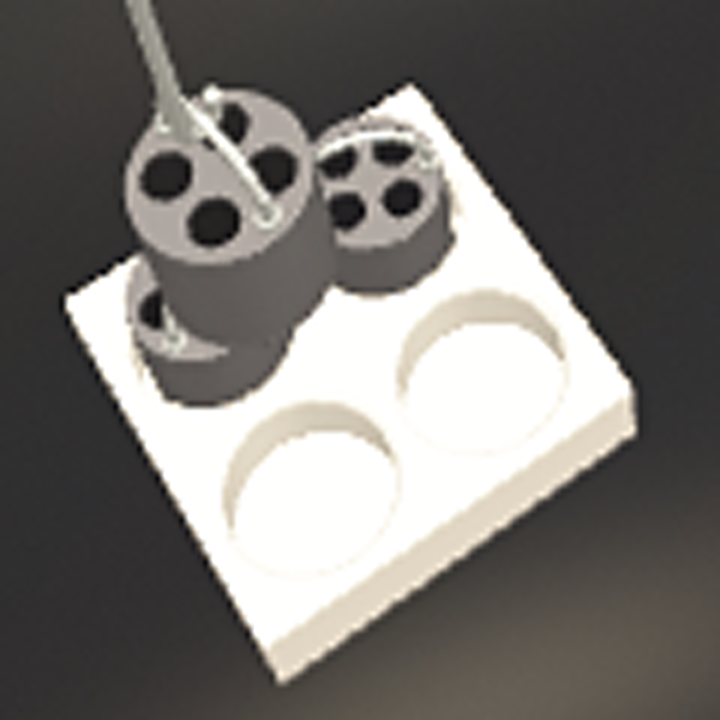

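```bash
python3 - <<'E'
from h import *
np.set_printoptions(precision=4,suppress=True)
w=load("w15");t=load("t15");s=load("s15")
S0=[(w,317.5,160.7),(t,163.1,260.7),(s,262,361.5)];S1=[(w,279.8,152.8),(t,190.9,270.7),(s,290.3,342.2)]
for n,S in(("S0",S0),("S1",S1)):
    print(n,[onz(*q,.04) for q in S],tri(*S)[0])
cw=lambda x,y:onz(w,240+x/6,120+y/6,.04);ct=lambda x,y:onz(t,120+x/6,200+y/6,.04);cs=lambda x,y:onz(s,210+x/6,280+y/6,.04)
W=dict(TL=cw(133,47),TR=cw(623,150),BL=cw(52,520));print("wrist",W,np.linalg.norm(W["TL"]-W["TR"]),np.linalg.norm(W["TL"]-W["BL"]))
print("top",ct(118,422),ct(485,558),ct(630,192),ct(272,62))
print("side",cs(67,298),cs(278,645),cs(633,388),cs(410,85))
# adapter hanging: predicted wire
c=lambda x,y:(240+x/6,120+y/6)
print("adapter top-face centre",onz(w,*c(440,405),.262),"wire",onz(w,*c(433,405),.292))
E
```

```text
S0 [array([0.4294, 0.3761, 0.04  ]), array([0.4286, 0.3717, 0.04  ]), array([0.426 , 0.3758, 0.04  ])] [0.4296 0.3748 0.0313]
S1 [array([0.4058, 0.3102, 0.04  ]), array([0.4056, 0.3055, 0.04  ]), array([0.4025, 0.3096, 0.04  ])] [0.4061 0.308  0.0308]
wrist {'TL': array([0.3559, 0.285 , 0.04  ]), 'TR': array([0.4068, 0.4268, 0.04  ]), 'BL': array([0.4987, 0.2346, 0.04  ])} 0.15067541460766365 0.15144222853315373
top [0.4059 0.4248 0.04  ] [0.3544 0.2799 0.04  ] [0.497  0.2296 0.04  ] [0.5484 0.3738 0.04  ]
side [0.5461 0.3734 0.04  ] [0.4015 0.4219 0.04  ] [0.3545 0.2834 0.04  ] [0.4965 0.2344 0.04  ]
adapter top-face centre [0.4279 0.3712 0.262 ] wire [0.4209 0.3713 0.292 ]
```

```bash
python3 -m crank '{"linear":[[0,1,5],[0,2,15],[0,3.7,30],[0,3.7,47],[0,3.7,64],[0,3.7,81],[0,3.7,97],[0,3.7,110],[0,3.7,120],[0,3.7,127],[0,3.7,130],[0,3.7,130]],"rotation":[[0,0,0],[0,0,0],[0,0,0],[0,0,0],[0,0,0],[0,0,0],[0,0,0],[0,0,0],[0,0,0],[0,0,0],[0,0,0],[0,0,0]]}'; python3 - <<'E'
from h import *
Ru=yawdown(np.radians(172.6))
delta(np.array([.4286,.3745,.166])-Ru@HOOK,Ru)
shot("wrist","w16");shot("side","s16");shot("top","t16")
crop("w16",240,90,115,130,5,"c16w");crop("t16",120,200,110,100,6,"c16t");crop("s16",210,280,120,120,6,"c16s")
E
```

```text
time: 22.25
ee_pos: [0.4279, 0.3798, 0.307]
eef_rot: [0.065, 0.998, 0.0, -0.0]
ft_force: [-0.1, -0.2, -3.9]
width: 0.0297
t 22.25 pos [0.4279 0.3798 0.307 ] q [-0.12  0.36 -0.9   1.63  0.29  1.29  0.38] F [-0.1 -0.2 -3.9] w 0.0297
lin [-0.3  0.4 -3.2] rot [ 0.0007 -0.0005 -0.0003]
```

View pics/c16w.png

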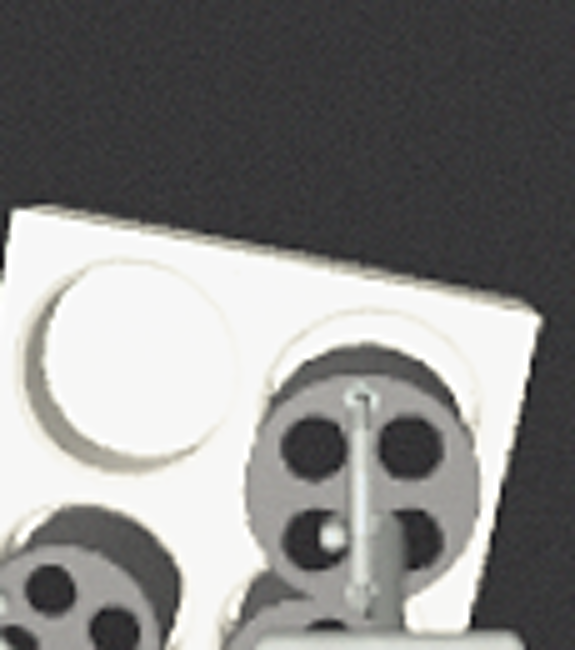

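View pics/c16t.png

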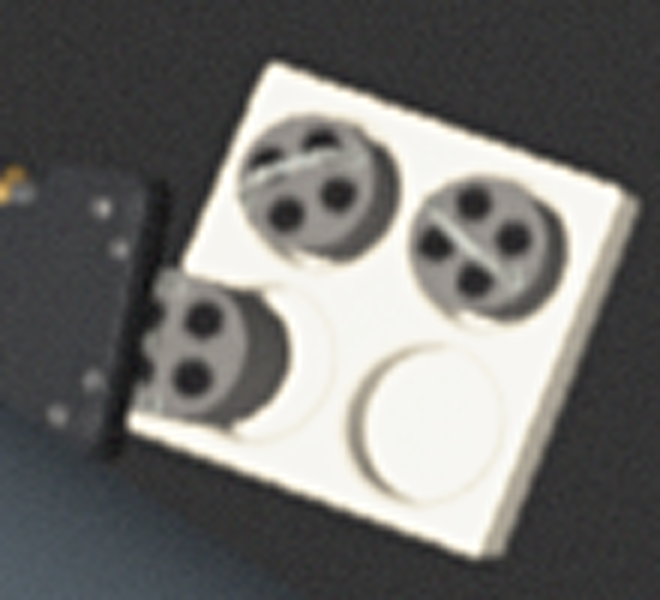

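View pics/c16s.png

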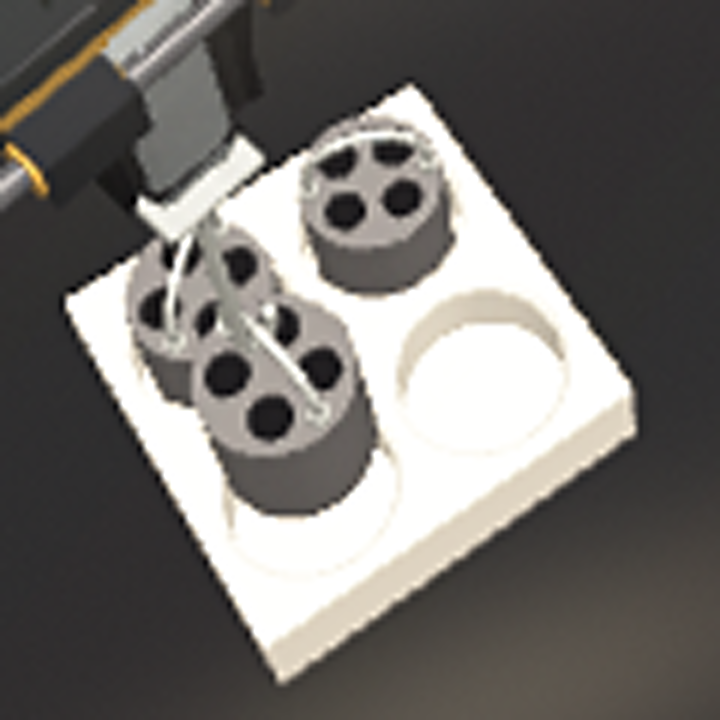

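```bash
python3 - <<'E'
from h import *
np.set_printoptions(precision=4,suppress=True)
w=load("w16");t=load("t16");s=load("s16")
print("wrist: adapter",onz(w,312.4,188,.133),"S0",onz(w,314.4,173,.04))
print("side: adapter",onz(s,210+277/6,280+375/6,.133),"S0",onz(s,262,361.5,.04))
print("top: adapter",onz(t,120+220/6,200+360/6,.076),"S0",onz(t,163.1,260.7,.04))
E
```

```text
wrist: adapter [0.4284 0.3742 0.133 ] S0 [0.4285 0.3757 0.04  ]
side: adapter [0.4264 0.3738 0.133 ] S0 [0.426  0.3758 0.04  ]
top: adapter [0.4277 0.3748 0.076 ] S0 [0.4286 0.3717 0.04  ]
```

```bash
python3 -m crank '{"linear":[[0,0.6,6],[0,0.6,13],[0,0.6,19],[0,0.6,25],[0,0.6,30],[0,0.6,35],[0,0.6,40],[0,0.6,45],[0,0.6,50],[0,0.6,54],[0,0.6,58],[0,0.6,58]],"rotation":[[0,0,0],[0,0,0],[0,0,0],[0,0,0],[0,0,0],[0,0,0],[0,0,0],[0,0,0],[0,0,0],[0,0,0],[0,0,0],[0,0,0]]}'; python3 - <<'E'
from h import *
Ru=yawdown(np.radians(172.6))
delta(np.array([.4286,.375,.098])-Ru@HOOK,Ru)
shot("wrist","w17");shot("side","s17")
crop("w17",240,90,115,130,5,"c17w");crop("s17",210,280,120,120,6,"c17s")
E
```

```text
time: 23.9
ee_pos: [0.4278, 0.3802, 0.2486]
eef_rot: [0.065, 0.998, 0.0, -0.0]
ft_force: [0.2, -0.1, -3.3]
width: 0.03
t 23.9 pos [0.4278 0.3802 0.2486] q [-0.14  0.41 -0.88  1.71  0.33  1.18  0.34] F [ 0.2 -0.1 -3.3] w 0.03
lin [-0.4  0.5  6.4] rot [ 0.     -0.001  -0.0002]
```

View pics/c17w.png

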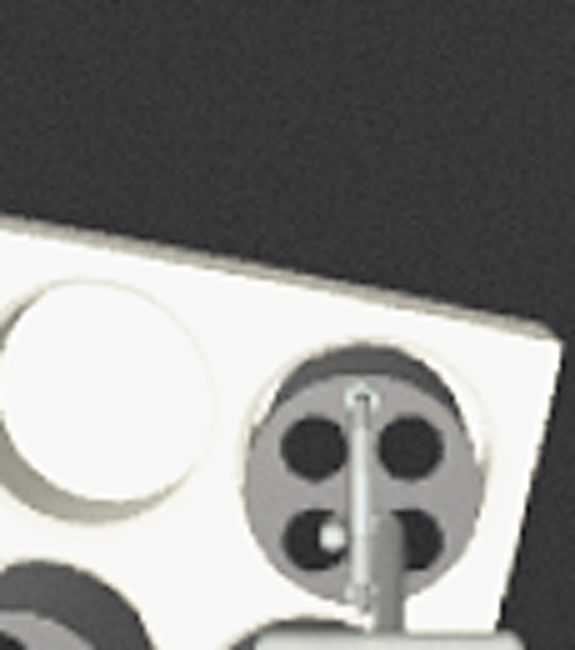

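View pics/c17s.png

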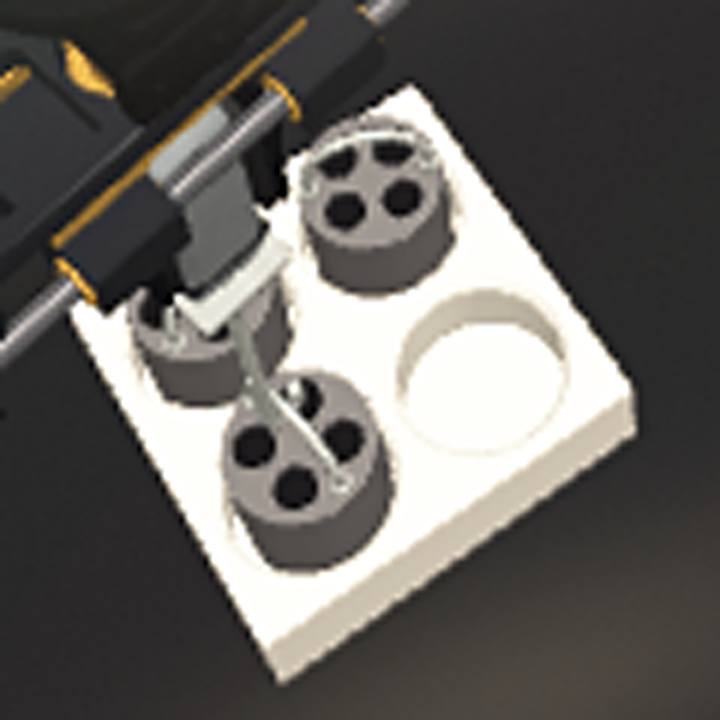

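```bash
python3 -m crank '{"linear":[[0,0,3],[0,0,6],[0,0,8],[0,0,10],[0,0,12],[0,0,12]],"rotation":[[0,0,0],[0,0,0],[0,0,0],[0,0,0],[0,0,0],[0,0,0]]}'; python3 - <<'E'
from h import *
Ru=yawdown(np.radians(172.6))
delta(np.array([.4286,.375,.081])-Ru@HOOK,Ru)
shot("wrist","w18");shot("side","s18")
crop("w18",240,90,115,130,5,"c18w");crop("s18",210,280,120,120,6,"c18s")
E
```

```text
time: 24.75
ee_pos: [0.4279, 0.3803, 0.2368]
eef_rot: [0.065, 0.998, 0.0, -0.0]
ft_force: [0.6, -0.5, -1.6]
width: 0.0298
t 24.75 pos [0.4279 0.3803 0.2368] q [-0.14  0.42 -0.87  1.73  0.34  1.16  0.33] F [ 0.6 -0.5 -1.6] w 0.0298
lin [-0.4  0.3 11.6] rot [ 0.0005 -0.0006 -0.0002]
```

View pics/c18w.png

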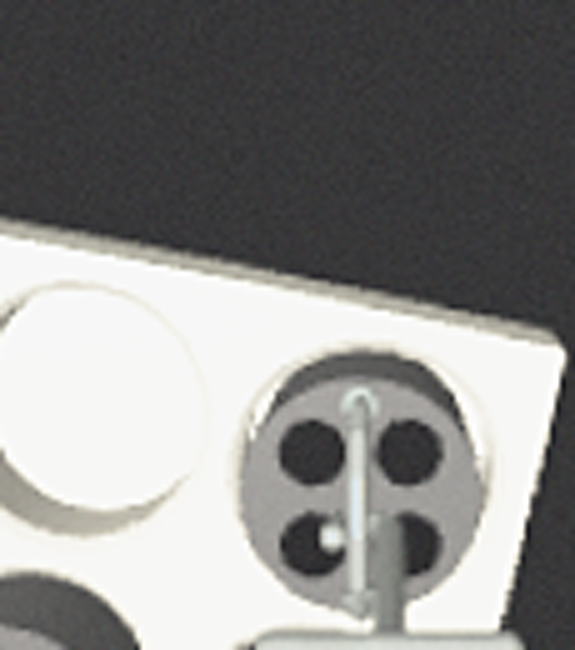

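View pics/c18s.png

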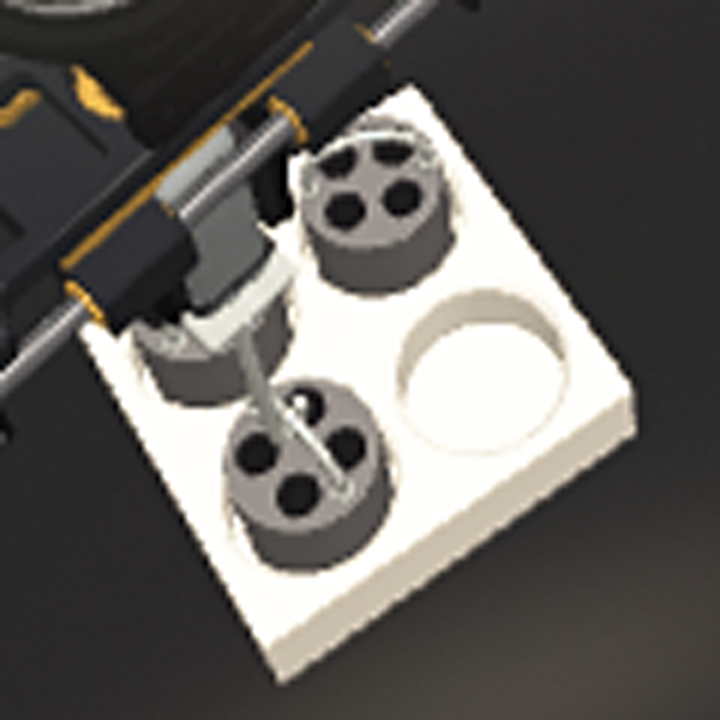

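```bash
python3 -m crank '{"linear":[[0,0,3],[0,0,6],[0,0,9],[0,0,11],[0,0,11]],"rotation":[[0,0,0],[0,0,0],[0,0,0],[0,0,0],[0,0,0]]}'; python3 -m crank '{"linear":[[0,3,0],[0,7,0],[0,11,0],[0,15,0],[0,16,0],[0,16,0]],"rotation":[[0,0,0],[0,0,0],[0,0,0],[0,0,0],[0,0,0],[0,0,0]]}'; python3 - <<'E'
from h import *
Ru=yawdown(np.radians(172.6))
delta(np.array([.4286,.391,.081])-Ru@HOOK,Ru)
shot("wrist","w19");shot("side","s19")
crop("w19",240,90,115,130,5,"c19w");crop("s19",210,280,120,120,6,"c19s")
E
```

```text
time: 25.48
ee_pos: [0.4278, 0.3803, 0.2257]
eef_rot: [0.065, 0.998, 0.0, -0.0]
ft_force: [0.9, -0.4, -2.2]
width: 0.03
time: 26.22
ee_pos: [0.4299, 0.3962, 0.2259]
eef_rot: [0.065, 0.998, 0.0, -0.0]
ft_force: [0.6, -0.5, -2.0]
width: 0.0297
t 26.23 pos [0.4299 0.3962 0.2259] q [-0.18  0.45 -0.86  1.72  0.37  1.15  0.3 ] F [ 0.6 -0.5 -2. ] w 0.0297
lin [1.7 0.2 0.7] rot [ 0.0003 -0.0007 -0.0001]
```

View pics/c19w.png

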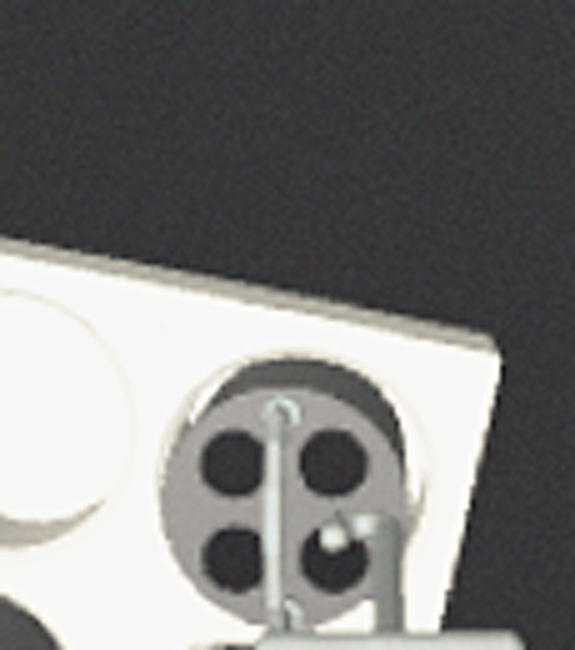

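View pics/c19s.png

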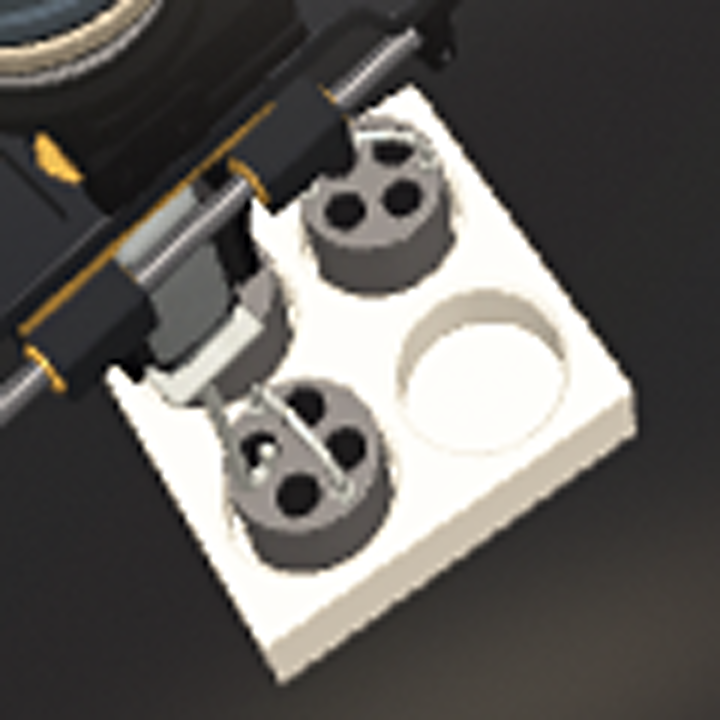

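```bash
python3 -m crank '{"linear":[[0,0.5,-5],[0,1,-14],[0,1,-25],[0,1,-40],[0,1,-60],[0,1,-85],[0,1,-115],[0,1,-145],[0,1,-170],[0,1,-185],[0,1,-190],[0,1,-190]],"rotation":[[0,0,0],[0,0,0],[0,0,0],[0,0,0],[0,0,0],[0,0,0],[0,0,0],[0,0,0],[0,0,0],[0,0,0],[0,0,0],[0,0,0]]}'; python3 - <<'E'
from h import *
g=pickle.load(open("grip.pkl","rb"))
Rt=R.from_quat(g["eef_rot"]).as_matrix();print(g["ee_pos"])
delta(g["ee_pos"]+[0,0,.2],Rt)
shot("side","s20");shot("top","t20")
crop("s20",180,230,150,150,5,"c20s")
E
```

```text
time: 27.82
ee_pos: [0.4301, 0.3969, 0.4156]
eef_rot: [0.065, 0.998, -0.0, -0.0]
ft_force: [0.1, -0.8, -3.1]
width: 0.0297
[ 0.55285428 -0.31836036  0.16655861]
t 27.82 pos [0.4301 0.3969 0.4156] q [-0.15  0.33 -0.91  1.42  0.26  1.51  0.4 ] F [ 0.1 -0.8 -3.1] w 0.0297
lin [-214.  -693.5   48.9] rot [-1.3000e-03  1.0000e-03  2.8214e+00]
```

View pics/c20s.png

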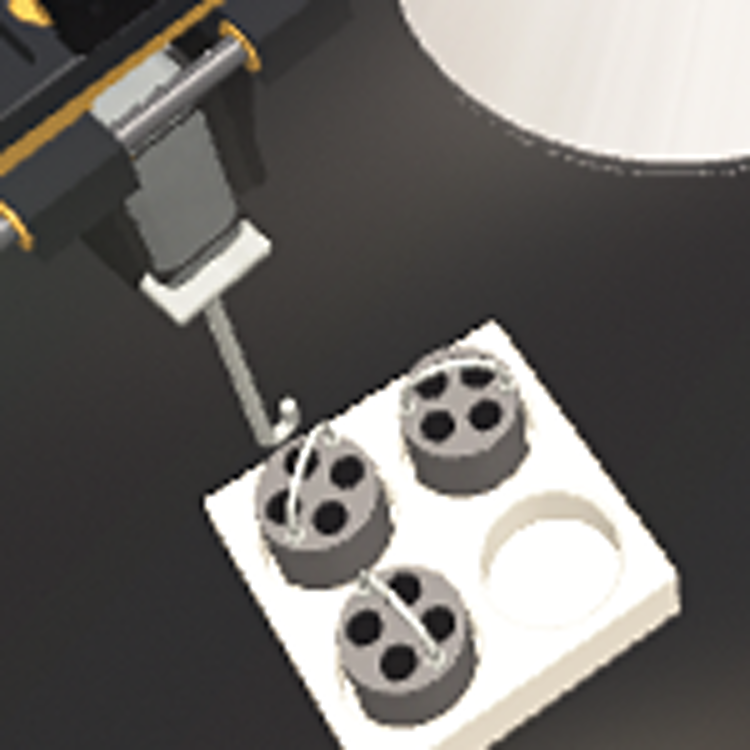

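```bash
python3 -m crank '{"linear":[[-3,-10,0],[-10,-32,0],[-20,-66,0],[-32,-105,0],[-45,-145,0],[-57,-185,0],[-69,-225,0],[-82,-265,0],[-94,-305,0],[-106,-345,0],[-117,-378,0],[-121,-392,0]],"rotation":[[0,0,0.08],[0,0,0.25],[0,0,0.43],[0,0,0.61],[0,0,0.79],[0,0,0.97],[0,0,1.15],[0,0,1.33],[0,0,1.51],[0,0,1.69],[0,0,1.86],[0,0,1.95]]}'; python3 - <<'E'
from h import *
g=pickle.load(open("grip.pkl","rb"))
Rt=R.from_quat(g["eef_rot"]).as_matrix()
delta(g["ee_pos"]+[0,0,.2],Rt)
E
```

```text
time: 29.42
ee_pos: [0.4994, -0.01, 0.4146]
eef_rot: [0.864, 0.503, -0.001, -0.001]
ft_force: [0.4, 0.8, -1.3]
width: 0.03
t 29.43 pos [ 0.4994 -0.01    0.4146] q [ 0.34  0.09 -0.44  1.62  0.04  1.45 -0.62] F [ 0.4  0.8 -1.3] w 0.03
lin [-241.8  198.7   47.9] rot [-0.0009  0.0026  0.864 ]
```

```bash
python3 -m crank '{"linear":[[-15,12,0],[-45,37,0],[-80,66,0],[-115,94,0],[-150,123,0],[-185,152,0],[-212,174,8],[-230,189,20],[-239,196.5,32],[-241.8,198.7,42],[-241.8,198.7,42],[-241.8,198.7,42]],"rotation":[[0,0,0.1],[0,0,0.25],[0,0,0.4],[0,0,0.55],[0,0,0.7],[0,0,0.8],[0,0,0.864],[0,0.001,0.864],[0,0.0026,0.864],[0,0.0026,0.864],[0,0.0026,0.864],[0,0.0026,0.864]]}'; python3 - <<'E'
from h import *
g=pickle.load(open("grip.pkl","rb"))
Rt=R.from_quat(g["eef_rot"]).as_matrix()
delta(g["ee_pos"]+[0,0,.2],Rt)
shot("wrist","w21");crop("w21",260,120,110,130,6,"c21w")
E
```

```text
time: 30.92
ee_pos: [0.5558, -0.314, 0.3742]
eef_rot: [0.995, 0.1, 0.001, -0.001]
ft_force: [-0.1, 0.5, -1.2]
width: 0.0298
t 30.93 pos [ 0.5558 -0.314   0.3742] q [ 0.57  0.33 -0.17  1.4   0.05  1.41 -0.97] F [-0.1  0.5 -1.2] w 0.0298
lin [-3.8  3.7  7.6] rot [-0.0009 -0.0029  0.0092]
```

View pics/c21w.png

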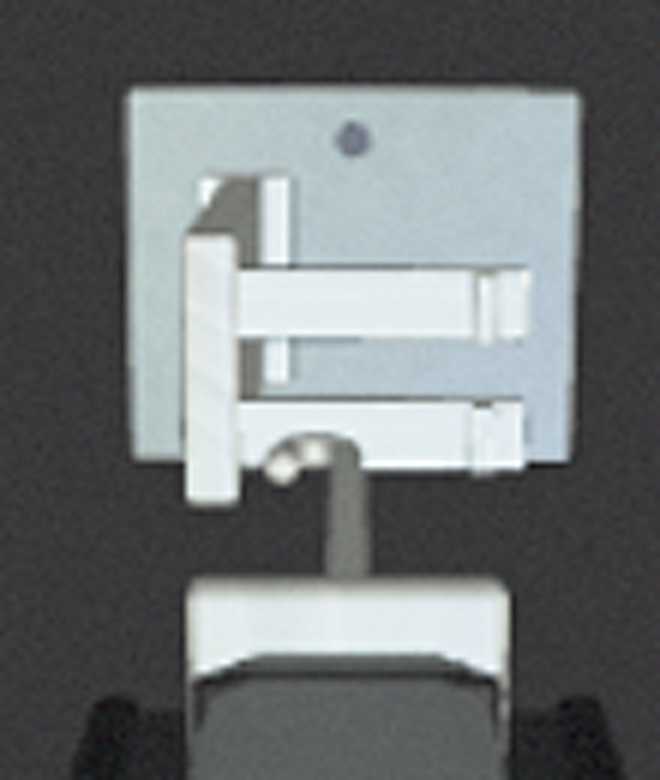

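```bash
python3 -m crank '{"linear":[[0,0,0],[0,0,0]],"rotation":[[0,0,0],[0,0,0]]}'; python3 - <<'E'
from h import *
from bench import arm
g=pickle.load(open("grip.pkl","rb"))
Rt=R.from_quat(g["eef_rot"]).as_matrix()
delta(g["ee_pos"]+[0,0,.2],Rt);delta(g["ee_pos"]+[0,0,.2],Rt)
E
```

```text
time: 31.22
ee_pos: [0.5555, -0.315, 0.3739]
eef_rot: [0.995, 0.099, 0.001, -0.001]
ft_force: [-0.1, -1.1, -1.3]
width: 0.0294
t 31.23 pos [ 0.5555 -0.315   0.3739] q [ 0.57  0.33 -0.17  1.4   0.05  1.41 -0.97] F [-0.1 -1.1 -1.3] w 0.0294
lin [-3.3  2.8  7.4] rot [-0.0005 -0.0024  0.0076]
t 31.23 pos [ 0.5555 -0.315   0.3739] q [ 0.57  0.33 -0.17  1.4   0.05  1.41 -0.97] F [-0.1 -1.1 -1.3] w 0.0294
lin [-3.3  2.8  7.4] rot [-0.0005 -0.0024  0.0076]
```

```bash
python3 -m crank '{"linear":[[-2,1.5,2],[-3.3,3,4],[-3.3,3,4],[-3.3,3,4]],"rotation":[[0,-0.0024,0.0076],[0,-0.0024,0.0076],[0,-0.0024,0.0076],[0,-0.0024,0.0076]]}'; python3 - <<'E'
from h import *
from bench import arm
g=pickle.load(open("grip.pkl","rb"))
Rt=R.from_quat(g["eef_rot"]).as_matrix()
delta(g["ee_pos"]+[0,0,.2],Rt)
shot("wrist","w22");crop("w22",280,180,80,80,8,"c22a")
E
```

```text
time: 31.72
ee_pos: [0.5528, -0.3188, 0.3694]
eef_rot: [0.995, 0.095, -0.0, -0.001]
ft_force: [-0.1, -0.8, -1.4]
width: 0.0298
t 31.73 pos [ 0.5528 -0.3188  0.3694] q [ 0.58  0.33 -0.17  1.41  0.05  1.41 -0.97] F [-0.1 -0.8 -1.4] w 0.0298
lin [ 0.2 -0.4  2.9] rot [-0.0011  0.0006 -0.0004]
```

View pics/c22a.png

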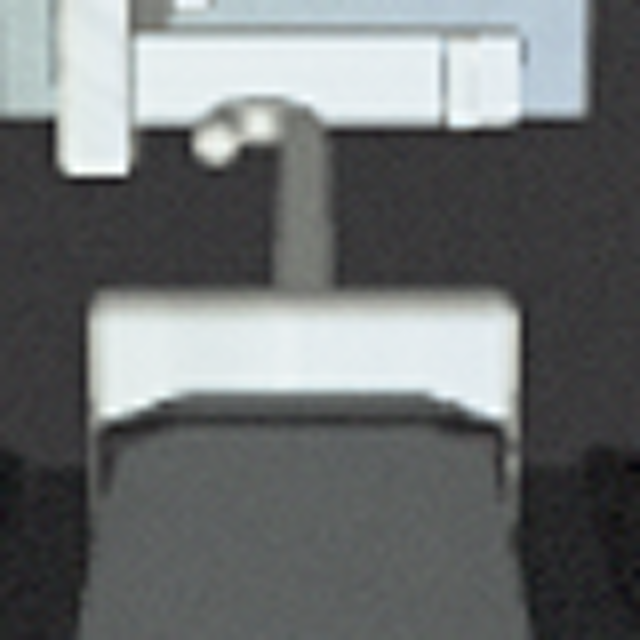

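```bash
python3 -m crank '{"linear":[[0,0,6],[0,0,18],[0,0,36],[0,0,58],[0,0,80],[0,0,102],[0,0,124],[0,0,144],[0,0,158],[0,0,168],[0,0,170],[0,0,170]],"rotation":[[0,0,0],[0,0,0],[0,0,0],[0,0,0],[0,0,0],[0,0,0],[0,0,0],[0,0,0],[0,0,0],[0,0,0],[0,0,0],[0,0,0]]}'; python3 - <<'E'
from h import *
from bench import arm
g=pickle.load(open("grip.pkl","rb"))
Rt=R.from_quat(g["eef_rot"]).as_matrix()
delta(g["ee_pos"],Rt)
shot("wrist","w23");crop("w23",240,120,150,140,5,"c23a")
E
```

```text
time: 33.28
ee_pos: [0.5529, -0.3187, 0.1999]
eef_rot: [0.995, 0.095, 0.0, -0.001]
ft_force: [-0.3, -0.4, -2.0]
width: 0.0299
t 33.27 pos [ 0.5529 -0.3187  0.1999] q [ 0.58  0.43 -0.17  1.65  0.08  1.07 -0.99] F [-0.3 -0.4 -2. ] w 0.0299
lin [-0.  -0.3 33.4] rot [-0.0004 -0.0001 -0.0003]
```

View pics/c23a.png

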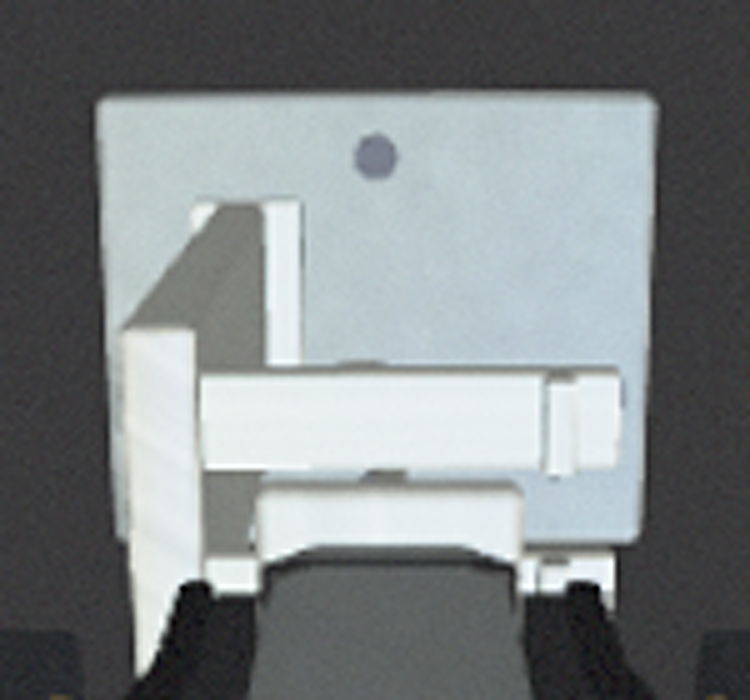

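```bash
python3 -m crank '{"linear":[[0,0,8],[0,0,16],[0,0,23],[0,0,28],[0,0,31],[0,0,32.5],[0,0,33],[0,0,33]],"rotation":[[0,0,0],[0,0,0],[0,0,0],[0,0,0],[0,0,0],[0,0,0],[0,0,0],[0,0,0]]}'; python3 - <<'E'
from h import *
from bench import arm
g=pickle.load(open("grip.pkl","rb"))
Rt=R.from_quat(g["eef_rot"]).as_matrix()
delta(g["ee_pos"],Rt)
shot("wrist","w24");shot("side","s24");crop("w24",240,120,150,140,5,"c24a");crop("w4",240,120,150,140,5,"c4a");crop("s24",330,80,100,110,6,"c24s")
E
```

```text
time: 34.33
ee_pos: [0.5527, -0.3185, 0.1667]
eef_rot: [0.995, 0.095, -0.0, -0.001]
ft_force: [0.3, -0.4, -1.2]
width: 0.0298
t 34.33 pos [ 0.5527 -0.3185  0.1667] q [ 0.58  0.47 -0.16  1.68  0.09  1.01 -1.  ] F [ 0.3 -0.4 -1.2] w 0.0298
lin [ 0.2 -0.1  0.1] rot [-0.0007  0.0003 -0.0003]
```

View pics/c24a.png

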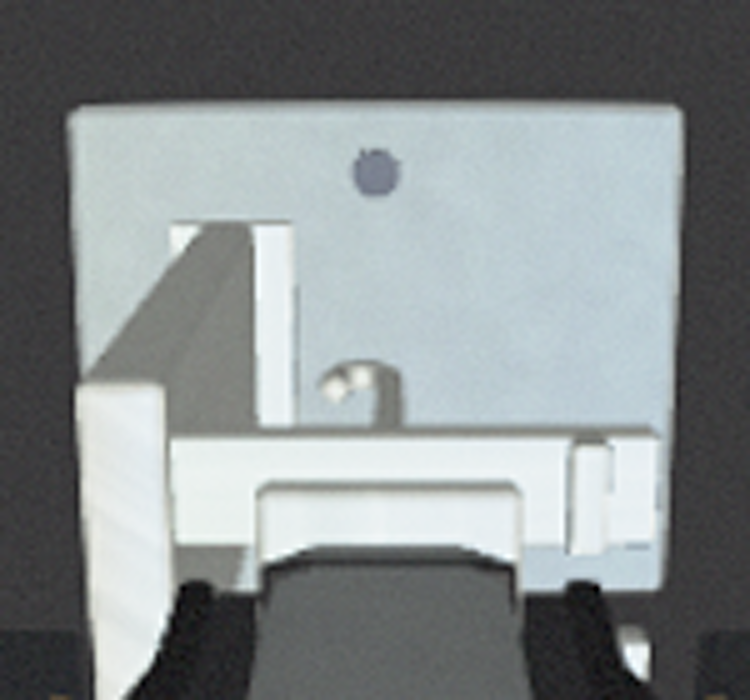

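View pics/c4a.png

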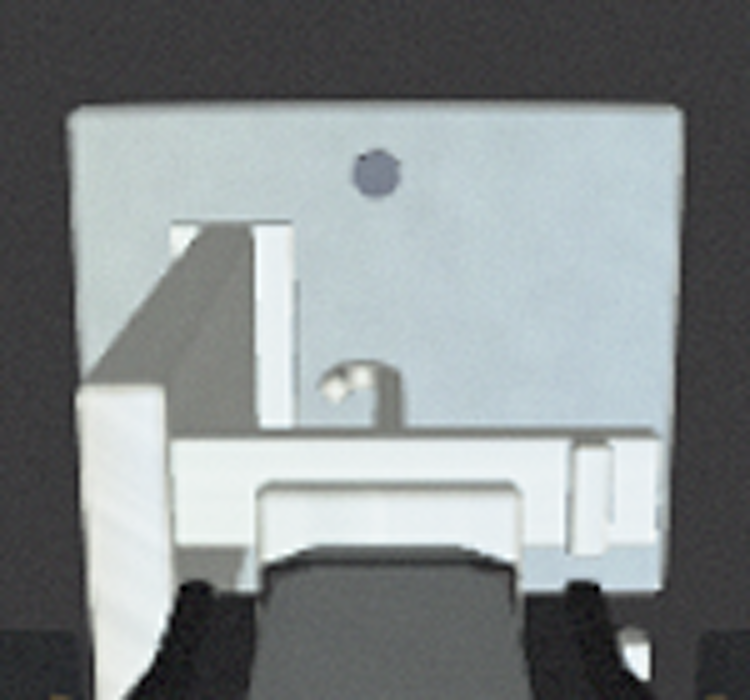

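View pics/c24s.png

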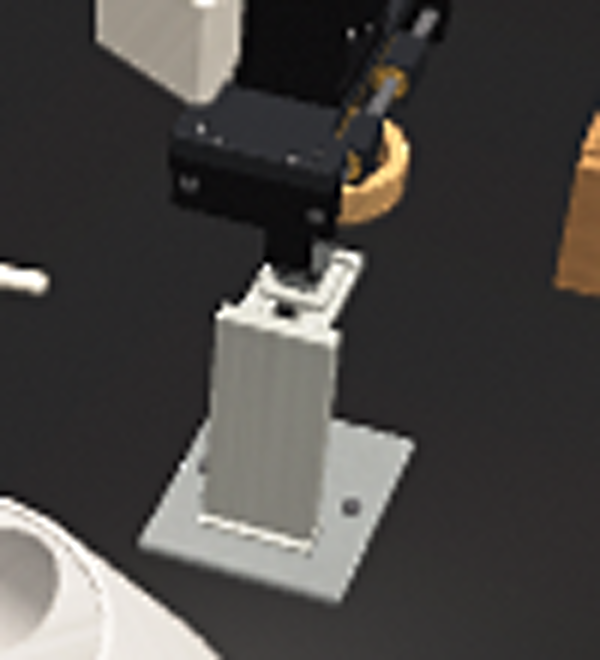

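```bash
python3 -m crank '{"linear":[[0,0,0.3],[0,0,0.3]],"rotation":[[0,0,0],[0,0,0]]}' 0 5; python3 -m crank '{"linear":[[0,0,0],[0,0,0],[0,0,0],[0,0,0],[0,0,0],[0,0,0]],"rotation":[[0,0,0],[0,0,0],[0,0,0],[0,0,0],[0,0,0],[0,0,0]]}' 1; python3 -m crank '{"linear":[[0,0,-5],[0,0,-20],[0,0,-45],[0,0,-75],[0,0,-105],[0,0,-130],[0,0,-145],[0,0,-145]],"rotation":[[0,0,0],[0,0,0],[0,0,0],[0,0,0],[0,0,0],[0,0,0],[0,0,0],[0,0,0]]}'; python3 - <<'E'
from h import *
shot("wrist","w25");shot("side","s25");shot("top","t25");crop("w25",260,120,110,110,6,"c25w");crop("s25",330,80,100,110,5,"c25s");crop("s25",210,270,120,130,5,"c25r")
E
```

```text
time: 34.67
ee_pos: [0.5527, -0.3185, 0.1666]
eef_rot: [0.995, 0.095, -0.0, -0.001]
ft_force: [0.0, -0.2, 0.8]
width: 0.0299
time: 35.42
ee_pos: [0.5526, -0.3185, 0.1662]
eef_rot: [0.995, 0.095, -0.0, -0.001]
ft_force: [-0.2, 0.6, -0.1]
width: 0.0811
time: 36.42
ee_pos: [0.5532, -0.3189, 0.3127]
eef_rot: [0.995, 0.095, 0.001, -0.0]
ft_force: [0.0, -0.8, 0.4]
width: 0.0868
```

View pics/c25w.png

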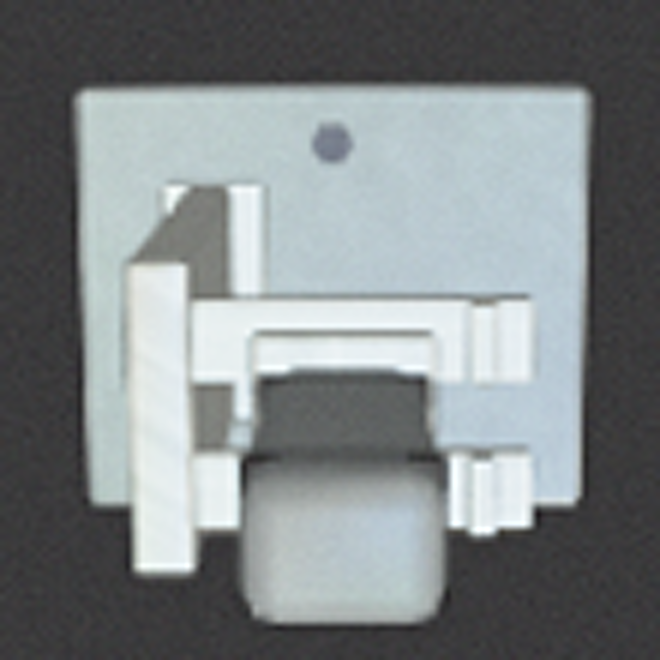

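View pics/c25s.png

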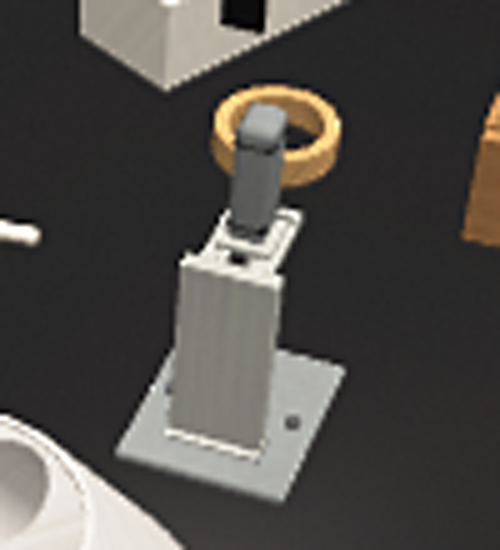

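View pics/c25r.png

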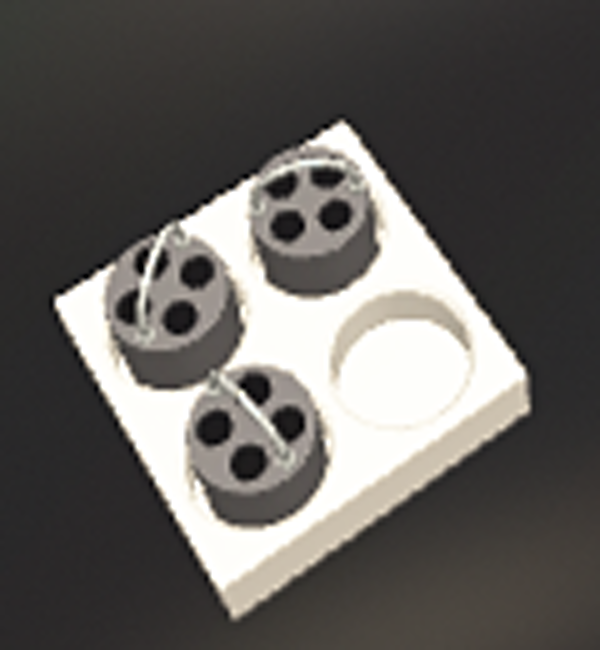

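View pics/t25.png

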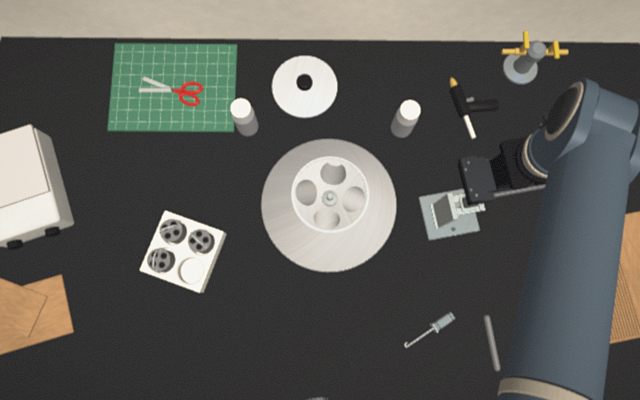

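```bash
python3 - <<'E'
from h import *
np.set_printoptions(precision=4,suppress=True)
t=load("t25");s=load("s25")
crop("t25",130,200,110,100,6,"c25t")
# detect the tube holes (dark blobs) inside rack in both views
for d,nm,(x0,y0,x1,y1) in((t,"t",(140,212,226,292)),(s,"s",(222,296,316,392))):
    im=cv2.resize(d["color"][y0:y1,x0:x1],None,fx=6,fy=6,interpolation=cv2.INTER_CUBIC)
    g=cv2.cvtColor(im,cv2.COLOR_RGB2GRAY);m=(g<60).astype(np.uint8)
    n,l,st,ce=cv2.connectedComponentsWithStats(m)
    for i in range(1,n):
        if 150<st[i,4]<3000: print(nm,st[i,4],(ce[i]/6+[x0,y0]).round(1), onz(d,*(ce[i]/6+[x0,y0]-.4),.068))
E
```

```text
t 277 [173.4 223.2] [0.5143 0.3454 0.068 ]
t 164 [164.3 226.1] [0.5074 0.3658 0.068 ]
t 546 [176.3 232.4] [0.4928 0.3373 0.068 ]
t 541 [198.9 233.9] [0.4896 0.2851 0.068 ]
t 577 [167.7 235.8] [0.4849 0.3568 0.068 ]
t 527 [205.5 239.9] [0.4758 0.2693 0.068 ]
t 488 [192.5 240.8] [0.4735 0.299  0.068 ]
t 522 [199.  246.8] [0.4597 0.2834 0.068 ]
t 610 [163.7 255.8] [0.4388 0.3631 0.068 ]
t 617 [161.8 264.9] [0.4179 0.366  0.068 ]
s 634 [275.3 305.4] [0.4739 0.2701 0.068 ]
s 673 [266.4 307.3] [0.4873 0.2846 0.068 ]
s 985 [277. 313.] [0.4592 0.282  0.068 ]
s 1037 [267.5 315.2] [0.4731 0.2977 0.068 ]
s 290 [238.2 322.1] [0.5153 0.3458 0.068 ]
s 267 [242.2 322.8] [0.507  0.3421 0.068 ]
s 1068 [249.4 324.4] [0.4918 0.3361 0.068 ]
s 643 [235.5 331.5] [0.5055 0.3649 0.068 ]
s 1135 [246.  333.6] [0.484  0.3557 0.068 ]
s 886 [261.2 347.5] [0.4376 0.3603 0.068 ]
s 1089 [267.8 354.6] [0.4168 0.364  0.068 ]
s 1271 [252.8 355.6] [0.4407 0.3829 0.068 ]
s 1343 [259.7 362.5] [0.42   0.3857 0.068 ]
```

View pics/c25t.png

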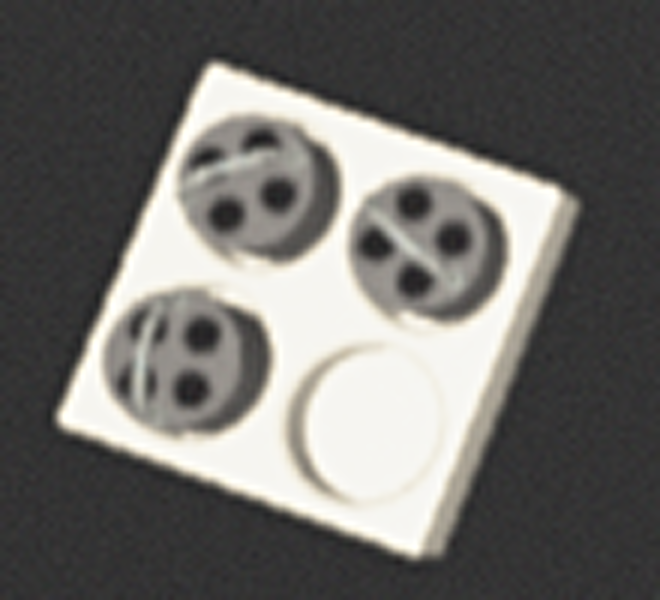

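```bash
python3 - <<'E'
from h import *
from bench import arm
a=load("t1")["color"].astype(int);b=load("t25")["color"].astype(int)
for n,(x0,y0,x1,y1) in dict(adB=(158,215,188,246),adC=(187,225,217,256),botA=(228,95,262,140),botB=(388,97,424,140),rack=(139,211,227,293)).items():
    print(n,np.abs(a[y0:y1,x0:x1]-b[y0:y1,x0:x1]).mean().round(2))
st=arm.get_state();print(st["time"],st["ft_force"],st["width"])
arm.job_done()
E
```

```text
adB 1.4
adC 1.33
botA 1.82
botB 1.89
rack 10.04
36.575 [ 1.06400055 -0.18361346  0.16929151] 0.08676283192675156
the job is handed in; nothing more can be done
```

The adapter is out of the rotor, fully home in free_socket0 on the rack, and the hook tool is hanging back in its stand. I handed the job in at 36.6 s of the 72 s allowed.

**What I did:**
- I gripped the larger hook tool in the stand; the look-alike lying on the bench was left alone.
- I reached it down along the bore, hooked the bail and drew the adapter out.
- I carried the adapter on the hook and lowered it into the socket. The load left the hook when it landed, and the fingers never touched it.
- I unhooked and hung the tool back in the pose it was taken from.

**Last checks:**
- **Tool:** the wrist picture just before I let go matched the one from the start. After release the collar sat on the prongs, with the gripper open and clear.
- **Adapter:** the top and side views agree on it to about 2.7 mm at home height, and its four tube holes form a regular square, so it stands upright.
- **Other adapters and bottles:** both adapters and both bottles looked unchanged in the top view.
- **Forces:** the wrist force readings I took stayed within about 4 N.

**What disagreed:** before lowering, the top view put the socket about 4 mm away in y from the other two cameras. I aimed in between, and the adapter went in cleanly.

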